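# Clear the worn brake pads out of the kit tray

### The arm

A 6-joint arm with a two-finger parallel gripper is mounted at the origin on the work surface. World frame = base frame: x ahead of the robot, y to its left, z up, the work surface at z = 0. Lengths are in m, angles in rad, forces in N, time in s.
With the tool pointing down it reaches from about 0.35 to 1 m from the base axis. Payload 7.1 kg.
Tool frame: the origin (TCP) lies midway between the tips of the shut fingers; the grasp point (between the pads) lies 19 mm behind it; z points along the fingers, y is the direction in which the jaws open and shut (so a half turn about z gives the same grasp; the last joint's range is limited). The gripper opens to 85 mm and grips with 20 to 120 N. Pads are 22 mm wide; open, the fingers measure 114 mm over their backs; the gripper's body (76 mm by 85 mm) begins 54 mm behind the grasp point. The pads swing forward as they close: fully open they stand 13 mm farther back than shut.
Start: joints at [1.09, 0.423, 1.63, -0, 1.089, -0.019], TCP at [0.278, 0.56, 0.204] pointing down, gripper open.
Joint ranges: [-3, 3], [-0.9, 2.11], [0.09, 2.58], [-1.31, 4.45], [0.11, 2.69], [-2.54, 2.54]. Speed limits (rad/s): [2.39, 2.39, 3.01, 3.14, 3.14, 3.14].

### API

Orientations are given as a unit quaternion [x, y, z, w].
In Python, from workcell import ctrl gives the robot as it stands.
- The arm moves only by the tool step_arm, never from a script. Its argument "commands" is a list of rows, each a list of 3 entries, a list of its own where there are three numbers: the shift along the world's x, y, z in cm, then the turn, a rotation vector about the world's x, y, z in rad, then the closure, from 0 (fully open) to 1 (shut). In form: [[[dx, dy, dz], [wx, wy, wz], jaw], ...]. A call has 1 to 8 rows; each row is the pose to reach, as a shift and turn from the pose commanded when the call began; what a row does not reach only later rows make up. A row lasts 1/10 s, in which the tool goes at most 50 mm and 8.59 degrees, less where a joint would pass 70% of its speed; a pose out of reach is approached as far as the arm can. A call with a gripper value outside its range is refused whole. The fingers move at their own pace and stop on an object; the grip force is fixed at half the most. Time passes only in rows, so rows that repeat a pose let the fingers close. It gives the time, the measured TCP pose, the force and the opening at its end, in the units of the state.
- ctrl.read_state(): the state, without advancing time (a new reading comes with each control period).
- ctrl.read_camera(name): name is "scene" or "side" or "wrist"; returns (picture, depth): 384x512x3 uint8, blue, green, red; 384x512 float32, m along the optical axis (not along the pixel's ray), 0 where there is no reading.
- ctrl.camera_params(name): a dict with "fx", "fy", "cx", "cy" (pixels), "rvec" (rotation vector, rad) and "tvec" (3), from world to camera coordinates, as OpenCV has them; the wrist camera has in their place "mount" (4x4, takes a point from camera to tool coordinates, whose origin is the TCP and whose axes are the flange's). Camera axes: x right, y down, z forward; pixel columns grow to the right and rows downward; lengths in m; the calibration is good to about 2 mm. A picture is of the moment at which its call begins: read the wrist's pose just before it. camera_params takes no time and is no camera call.
- ctrl.job_done(): hands the job in, once; it reports no verdict.
Trained networks look in the newest picture that a camera, given by its name, has taken for a name from the list of things; names that differ only in an ending like _2 or _b are one class to them, and where a whole thing is asked for, a point or a joint stands for the part that bears it (a point fixed in the world has none). Each returns a list of dicts, best first, with "confidence" (0 to 1); they miss things now and then, are a little off and sometimes report something else, mostly with a low value. They report only what shows in the picture. A call takes as long as a camera call. They do not tell look-alikes from the thing itself.
- ctrl.search_frame(query, camera): "xy" ([column, row] in pixels, amid what is visible of it).
The state is a dict: "clock": time; "joint_positions": joint angles; "dq": joint speeds; "joint_efforts": joint torques, N m; "ee_pos": TCP position; "eef_rot": TCP orientation; "contact_force": force on the tool from outside, world axes, zero at the start; "wrist_torque": the same for the moment, N m; "finger_gap": opening from 0.0 (shut) to 1.0 (fully open).
Only numpy, scipy, OpenCV 4.12 (cv2) and the standard library are available. Lean on these libraries where they do the work, as an engineer would, in place of code of your own. Each camera call takes 0.05 s, during which the arm holds its last target. There are 200 camera calls.

### The job

First lift the scrap pail up and off its hook and stand it on the black rubber mat. Then put every worn brake pad lying on the bench into the tray's scrap bay, the one that already holds a worn pad, and carry the tray over and tip it down at that bay's open corner so that all the pads, and nothing else, fall into the pail: the pads go into the pail by tipping only, never by hand. Finally set the tray back level on its cork mat with the good spare parts still in their bays, leave the pail standing on the rubber mat, and do not disturb the other things on the bench.

Things in the scene. Friction and masses are not known exactly. Their poses are not given: they have to be found in the camera images.
- hook_stand: Fixed steel stand: upright rod 16 mm thick, 220 mm high, on a disc foot of radius 50 mm; origin at the foot's underside centre. A hook rod 8 mm thick runs from the upright along the stand's own -x at height 200 mm, straight for 123 mm; its end, 139 mm out, turns up to a height of about 226 mm.
- pail: Steel scrap pail, open box 170 (x) x 140 (y) x 80 mm (z), walls 4 mm, 0.45 kg; origin at the centre of its underside. A rigid bail rises in its middle plane x = 0: two legs at y = +-73 mm up to z = 150 mm and a bar 8 mm thick along y at z = 150 mm. At the start it hangs by this bar from the hook, about 105 mm out from the upright, its x along the hook rod; it must rise at least 30 mm to clear the upturned end.
- pail_grip (a point): Middle of the wooden grip plate standing on the pail's bail, 178 mm above the pail's underside; the plate is 14 mm thick (pail x), 64 mm wide (pail y), from 154 to 198 mm above the underside, right above the hook rod (rod top 32 mm below this point while hanging).
- pail_mat: Fixed black rubber mat 200 (x) x 240 (y) x 3 mm where the pail must stand; origin at its underside centre.
- tray_mat: Fixed cork mat 300 x 300 x 3 mm under the kit tray; origin at its underside centre.
- tray: Grey kit tray 204 x 204 mm, origin at the centre of its underside, floor 4 mm thick, walls and the two crossing dividers 4 mm thick and 40 mm high (from the underside). Four bays of 96 x 96 mm, centres at (+-50, +-50) mm. The rim has a gap at each of the tray's four corners: the outer walls are missing for 52 mm on both sides of each bay's outer corner (each side keeps a 92 mm wall at its middle), with no sill. 0.28 kg empty.
- tray_handle (a point): Grip point of the tray's wooden handle, a block 70 (tray x) x 22 (tray y) mm rising from the tray's middle to 88 mm above its underside; this point is 66 mm above the underside. Axes as the tray.
- scrap_bay (a point): Floor centre of the scrap bay (tray x = +50, y = +50 mm, 4 mm above the underside); axes as the tray. This bay already holds one worn pad.
- spout (a point): Outer corner of the scrap bay's floor (tray x = +100, y = +100 mm, 4 mm above the underside): the middle of the rim gap through which the bay empties. The pads start sliding when the tray is tilted 30 to 40 degrees; 60 degrees with a little swinging to either side clears the bay, while parts in the other bays stay behind their walls.
- filter_bay (a point): Floor centre of the bay at tray (-50, +50) mm.
- block_bay (a point): Floor centre of the bay at tray (-50, -50) mm.
- hub_bay (a point): Floor centre of the bay at tray (+50, -50) mm.
- filter: Good part: white filter, cylinder 54 mm across, 34 mm high, 0.06 kg, in its bay; origin at its underside centre.
- block: Good part: aluminium bearing block 60 x 60 x 30 mm, 0.09 kg, in its bay; origin at its underside centre.
- hub: Good part: white plastic hub, disc 56 mm across and 14 mm high with a boss 34 mm across up to 34 mm, 0.06 kg, in its bay; origin at its underside centre.
- dome_a: Bystander: yellow domed tee marker 120 mm across, 36 mm high.
- dome_b: Bystander: yellow domed tee marker 120 mm across, 36 mm high.
- pad0: Worn brake pad: block 70 (x) x 32 (y) x 16 mm with a steel backing plate below and black lining above, 0.08 kg; origin at the centre of its underside; lies in the scrap bay at the start.
- pad1: Worn brake pad: block 70 (x) x 32 (y) x 16 mm with a steel backing plate below and black lining above, 0.08 kg; origin at the centre of its underside; lies flat on the bench, or is absent (None).
- pad2: Worn brake pad: block 70 (x) x 32 (y) x 16 mm with a steel backing plate below and black lining above, 0.08 kg; origin at the centre of its underside; lies flat on the bench, or is absent (None).
- pad3: Worn brake pad: block 70 (x) x 32 (y) x 16 mm with a steel backing plate below and black lining above, 0.08 kg; origin at the centre of its underside; lies flat on the bench, or is absent (None).
- pad4: Worn brake pad: block 70 (x) x 32 (y) x 16 mm with a steel backing plate below and black lining above, 0.08 kg; origin at the centre of its underside; lies flat on the bench, or is absent (None).
- pad5: Worn brake pad: block 70 (x) x 32 (y) x 16 mm with a steel backing plate below and black lining above, 0.08 kg; origin at the centre of its underside; lies flat on the bench, or is absent (None).
Things that resemble listed ones, but are neither listed nor needed, are in the scene too. What is shaped like the pad5 but green or yellow is not meant.

How it is judged:
On the way, in this order (a step that is already met when the one before it is completed fails the run):
1. the scrap pail is off its hook and stands upright on the rubber mat (horizontal distance between pail and pail_mat below 0.06 m and angle between pail's own z axis and vertical below 0.06 rad and height (world z) of pail below 0.015 m and linear speed of pail below 0.03 m/s), for 0.2 s.
2. all worn pads lie in the tray's scrap bay, tray level (x of pad0 in the frame of scrap_bay between -0.055 and 0.055 m and y of pad0 in the frame of scrap_bay between -0.055 and 0.055 m and z of pad0 in the frame of scrap_bay between -0.01 and 0.075 m and x of pad1 in the frame of scrap_bay between -0.055 and 0.055 m and y of pad1 in the frame of scrap_bay between -0.055 and 0.055 m and z of pad1 in the frame of scrap_bay between -0.01 and 0.075 m and x of pad2 in the frame of scrap_bay between -0.055 and 0.055 m and y of pad2 in the frame of scrap_bay between -0.055 and 0.055 m and z of pad2 in the frame of scrap_bay between -0.01 and 0.075 m and x of pad3 in the frame of scrap_bay between -0.055 and 0.055 m and y of pad3 in the frame of scrap_bay between -0.055 and 0.055 m and z of pad3 in the frame of scrap_bay between -0.01 and 0.075 m and x of pad4 in the frame of scrap_bay between -0.055 and 0.055 m and y of pad4 in the frame of scrap_bay between -0.055 and 0.055 m and z of pad4 in the frame of scrap_bay between -0.01 and 0.075 m and x of pad5 in the frame of scrap_bay between -0.055 and 0.055 m and y of pad5 in the frame of scrap_bay between -0.055 and 0.055 m and z of pad5 in the frame of scrap_bay between -0.01 and 0.075 m and angle between tray's own z axis and vertical below 0.1 rad and linear speed of each of pad0, pad1, pad2, pad3, pad4, pad5 below 0.05 m/s), for 0.2 s.
3. the tray is tipped with the scrap bay's open corner over the pail (angle between tray's own z axis and vertical above 0.35 rad and horizontal distance between spout and pail below 0.11 m), for 0.1 s.
4. all worn pads are in the pail (x of pad0 in the frame of pail between -0.085 and 0.085 m and y of pad0 in the frame of pail between -0.07 and 0.07 m and z of pad0 in the frame of pail between -0.005 and 0.09 m and x of pad1 in the frame of pail between -0.085 and 0.085 m and y of pad1 in the frame of pail between -0.07 and 0.07 m and z of pad1 in the frame of pail between -0.005 and 0.09 m and x of pad2 in the frame of pail between -0.085 and 0.085 m and y of pad2 in the frame of pail between -0.07 and 0.07 m and z of pad2 in the frame of pail between -0.005 and 0.09 m and x of pad3 in the frame of pail between -0.085 and 0.085 m and y of pad3 in the frame of pail between -0.07 and 0.07 m and z of pad3 in the frame of pail between -0.005 and 0.09 m and x of pad4 in the frame of pail between -0.085 and 0.085 m and y of pad4 in the frame of pail between -0.07 and 0.07 m and z of pad4 in the frame of pail between -0.005 and 0.09 m and x of pad5 in the frame of pail between -0.085 and 0.085 m and y of pad5 in the frame of pail between -0.07 and 0.07 m and z of pad5 in the frame of pail between -0.005 and 0.09 m), for 0.2 s.
At the end, for the whole second after the job is handed in: Every worn pad lies inside the pail; the pail stands upright (within 3 degrees) on the rubber mat, its centre within 60 mm of the mat's; the tray stands level (within 3 degrees) on its cork mat, centre within 60 mm of the mat's, with the filter, block and hub each in its own bay; all at rest (all of step 1 and all of step 4 and horizontal distance between tray and tray_mat below 0.06 m and angle between tray's own z axis and vertical below 0.06 rad and height (world z) of tray below 0.015 m and linear speed of each of tray, pad0, pad1, pad2, pad3, pad4, pad5 below 0.03 m/s and x of filter in the frame of filter_bay between -0.05 and 0.05 m and y of filter in the frame of filter_bay between -0.05 and 0.05 m and x of block in the frame of block_bay between -0.05 and 0.05 m and y of block in the frame of block_bay between -0.05 and 0.05 m and x of hub in the frame of hub_bay between -0.05 and 0.05 m and y of hub in the frame of hub_bay between -0.05 and 0.05 m and z of filter in the frame of filter_bay below 0.04 m and z of block in the frame of block_bay below 0.04 m and z of hub in the frame of hub_bay below 0.04 m); the robot touches nothing.
It fails at once if the gripper holds or pushes a worn pad inside the pail ((contact force between the fingers and pad0 above 2 N and (x of pad0 in the frame of pail between -0.085 and 0.085 m and y of pad0 in the frame of pail between -0.07 and 0.07 m and z of pad0 in the frame of pail between -0.005 and 0.09 m)) or (contact force between the fingers and pad1 above 2 N and (x of pad1 in the frame of pail between -0.085 and 0.085 m and y of pad1 in the frame of pail between -0.07 and 0.07 m and z of pad1 in the frame of pail between -0.005 and 0.09 m)) or (contact force between the fingers and pad2 above 2 N and (x of pad2 in the frame of pail between -0.085 and 0.085 m and y of pad2 in the frame of pail between -0.07 and 0.07 m and z of pad2 in the frame of pail between -0.005 and 0.09 m)) or (contact force between the fingers and pad3 above 2 N and (x of pad3 in the frame of pail between -0.085 and 0.085 m and y of pad3 in the frame of pail between -0.07 and 0.07 m and z of pad3 in the frame of pail between -0.005 and 0.09 m)) or (contact force between the fingers and pad4 above 2 N and (x of pad4 in the frame of pail between -0.085 and 0.085 m and y of pad4 in the frame of pail between -0.07 and 0.07 m and z of pad4 in the frame of pail between -0.005 and 0.09 m)) or (contact force between the fingers and pad5 above 2 N and (x of pad5 in the frame of pail between -0.085 and 0.085 m and y of pad5 in the frame of pail between -0.07 and 0.07 m and z of pad5 in the frame of pail between -0.005 and 0.09 m))).
It fails at once if a good spare part leaves its bay (distance between filter and filter_bay above 0.085 m or distance between block and block_bay above 0.085 m or distance between hub and hub_bay above 0.085 m).
It fails at once if a bystander (yellow tee marker) is moved more than 50 mm (distance of any of dome_a, dome_b from where it was at the start of the episode above 0.05 m).
Of pad1, pad2, pad3, pad4, pad5 only 2 to 4 are there at a start; the rules pass over those that are not, and their reading is None.
At some moment in a run one of pad1, pad2, pad3, pad4, pad5 may be knocked a few centimetres aside while the robot is not near it.
It also fails if it takes over 208 s, if anything falls off the work surface, if the arm or the gripper's body presses on something with over 40 N, if the wrist force passes 120 N, or if a joint passes its speed limit or range.

## Working session

There is one attempt and no reset: what is moved stays moved. The work goes in short steps, Python scripts to look and compute and a tool call to move; the robot and the scene stay as the last step left them, time stands still between calls to the robot, and variables do not carry over. Pictures are saved under pics/ and viewed, about 12 in all and at most 16, crops included, and the job is handed in when it is done.

Besides the shell and the picture viewer there is one more tool, called after ">>>" as name(argument=value, ...), one argument or row to a line, values as JSON. step_arm: Moves the arm, as the interface text tells. Its arguments: {"type":"object","properties":{"commands":{"type":"array"}},"required":["commands"]}

```bash
mkdir -p pics; ls; cat > h.py <<'E'
import numpy as np,cv2,json
from scipy.spatial.transform import Rotation as R
from workcell import ctrl
def cam(n):
    s=ctrl.read_state(); im,d=ctrl.read_camera(n); p=ctrl.camera_params(n)
    if 'mount' in p:
        T=np.eye(4);T[:3,:3]=R.from_quat(s['eef_rot']).as_matrix();T[:3,3]=s['ee_pos'];M=T@np.array(p['mount'])
    else:
        W=np.eye(4);W[:3,:3]=R.from_rotvec(np.ravel(p['rvec'])).as_matrix();W[:3,3]=np.ravel(p['tvec']);M=np.linalg.inv(W)
    return im,d,p,M
def cloud(d,p,M):
    v,u=np.indices(d.shape)
    P=np.stack([(u-p['cx'])*d/p['fx'],(v-p['cy'])*d/p['fy'],d],-1)@M[:3,:3].T+M[:3,3]
    P[d<=0]=np.nan
    return P
E
python3 - <<'E'
from h import *
s=ctrl.read_state();print(s)
for n in ['scene','side','wrist']:
    im,d,p,M=cam(n);P=cloud(d,p,M);np.savez(f'{n}0.npz',im=im,P=P);cv2.imwrite(f'pics/{n}0.png',im)
    print(n,p)
    for q in ['pad1','pail','pail_grip','pail_mat','tray_mat','tray_handle','hook_stand','dome_a','spout'] if n!='wrist' else []:
        for r in ctrl.search_frame(q,n):
            u,v=map(int,r['xy']);print(q,r['xy'],round(r['confidence'],2),P[v,u].round(3))
a=cv2.imread('pics/scene0.png')
E
```

```text
pics
{'clock': 0.0, 'joint_positions': array([ 1.09000369e+00,  4.23862853e-01,  1.63069560e+00,  6.23097177e-06,
        1.08859766e+00, -1.89895885e-02]), 'dq': array([ 0.00071966,  0.00059542,  0.00044363, -0.00132424, -0.00214336,
       -0.00066155]), 'joint_efforts': array([-3.19342194e-03, -5.57379663e+01, -2.81735480e+01, -2.52296622e-04,
        7.30503205e-03, -1.94166364e-05]), 'ee_pos': array([0.27817193, 0.55902057, 0.20322978]), 'eef_rot': array([ 2.28856555e-01,  9.73459843e-01, -7.56766919e-04, -1.95994115e-04]), 'contact_force': array([-0.66754688, -0.39214534,  0.69370276]), 'wrist_torque': array([ 0.02658233, -0.04786187,  0.04656305]), 'finger_gap': 1.0008115624890468}
scene {'fx': 381.51848763815127, 'fy': 381.51848763815127, 'cx': 255.12296101114416, 'cy': 187.1003135840851, 'rvec': array([ 1.03223591,  2.52440435, -0.89325296]), 'tvec': array([ 0.38452666, -0.17544558,  1.38175099])}
pad1 [393.0, 263.5] 0.84 [0.363 0.357 0.015]
pad1 [196.6, 179.0] 0.75 [ 0.56  -0.251  0.019]
pad1 [255.4, 268.5] 0.65 [0.645 0.103 0.016]
pad1 [367.2, 234.4] 0.58 [0.33  0.251 0.00
[... 1213 characters left out ...]
d [233.0, 174.7] 0.95 [0.673 0.368 0.024]
hook_stand [319.5, 316.0] 0.16 [ 0.515 -0.344  0.042]
dome_a [327.3, 231.1] 0.6 [ 0.749 -0.095  0.029]
dome_a [281.1, 192.3] 0.6 [0.758 0.164 0.027]
spout [317.5, 316.9] 0.85 [ 0.512 -0.342  0.042]
wrist {'fx': 308.51874313673295, 'fy': 308.51874313673295, 'cx': 255.0489726204268, 'cy': 191.22373650598794, 'mount': array([[-2.74328755e-04, -9.54906136e-01, -2.96907723e-01,
         7.55320214e-02],
       [ 9.99999252e-01,  9.18876893e-05, -1.21947878e-03,
         7.55681212e-05],
       [ 1.19176993e-03, -2.96907836e-01,  9.54905397e-01,
        -1.69423584e-01],
       [ 0.00000000e+00,  0.00000000e+00,  0.00000000e+00,
         1.00000000e+00]])}
```

View pics/scene0.png

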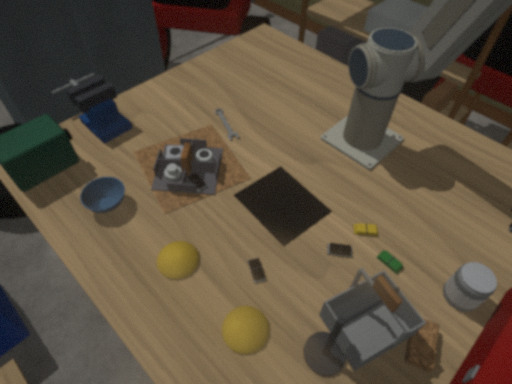

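View pics/side0.png

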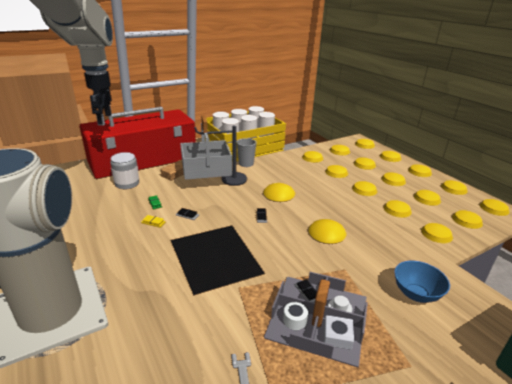

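Scene view: the look-alikes are dark pads at (257,270) and (341,249), with pad0 in the tray at (197,180). The yellow block at (366,229) and the green one at (390,261) are to be left alone. The pail hangs at (370,320) with its grip at (387,291), the rubber mat is at (283,204), and the domes are at (178,260) and (246,330). Next I measure these from the clouds.

```bash
python3 - <<'E'
from h import *
def rect(X): 
    r=cv2.minAreaRect((X[:,:2]*1000).astype(np.float32)); return np.round(r[0],0),np.round(r[1],0),round(r[2],1)
for n in ['scene','side']:
    z=np.load(n+'0.npz');im,P=z['im'],z['P'];hsv=cv2.cvtColor(im,cv2.COLOR_BGR2HSV)
    H,S,V=[hsv[...,i].astype(int) for i in range(3)];x,y,zz=P[...,0],P[...,1],P[...,2]
    print(n)
    def comp(m,name,mn=20):
        k,l,st,c=cv2.connectedComponentsWithStats(m.astype(np.uint8))
        for i in range(1,k):
            if st[i,4]>=mn:
                Q=P[l==i];print(name,st[i,4],c[i].round(),rect(Q),'z',np.nanpercentile(Q[:,2],[5,50,95]).round(3), 'mean',np.nanmean(Q,0).round(3))
    comp((V<75)&(x>.25)&(x<.95)&(zz<.03)&(zz>-.01)&(y<.7)&(y>-.6),'dark')
    comp((zz>.175)&(x>.4)&(x<.8)&(y>.2)&(y<.55),'high',8)
    comp((zz>.06)&(x>.35)&(x<.7)&(y<-.1)&(y>-.5),'handle',8)
    comp((zz>.034)&(zz<.047)&(x>.35)&(x<.7)&(y<-.1)&(y>-.5),'rim',60)
    m=(zz>.045)&(zz<.17)&(x>.4)&(x<.75)&(y>.2)&(y<.55);comp(m,'pail',60)
    c=im[280:390,300:450] if n=='scene' else im[110:200,150:270]
    if n=='scene': A=cv2.resize(im[250:384,280:440],None,fx=4,fy=4,interpolation=2);A=A[:536,:640]; T=cv2.resize(im[130:210,140:240],(640,512),interpolation=2)
cv2.imwrite('pics/crop.png',cv2.resize(np.hstack([cv2.resize(A,(400,335)),cv2.resize(T,(400,335))]),None,fx=1,fy=1))
E
```

```text
scene
dark 116 [197. 149.] (array([ 482., -339.]), array([87., 40.]), 40.9) z [0.004 0.012 0.029] mean [ 0.468 -0.359  0.014]
dark 943 [ 56. 180.] (array([ 867., -550.]), array([ 99., 166.]), 90.0) z [-0.005 -0.001  0.026] mean [ 0.88  -0.57   0.005]
dark 886 [198. 179.] (array([ 542., -253.]), array([111., 217.]), 85.2) z [0.001 0.011 0.027] mean [ 0.55  -0.253  0.012]
dark 21 [213. 160.] (array([ 461., -279.]), array([34., 17.]), 34.6) z [0.003 0.008 0.028] mean [ 0.463 -0.281  0.013]
dark 145 [160. 169.] (array([ 613., -369.]), array([60., 36.]), 19.5) z [0.003 0.009 0.029] mean [ 0.613 -0.371  0.012]
dark 81 [179. 174.] (array([ 582., -315.]), array([67., 34.]), 40.0) z [0.003 0.008 0.028] mean [ 0.583 -0.312  0.012]
dark 3810 [282. 205.] (array([422.,  -4.]), array([240., 199.]), 84.5) z [-0.002  0.001  0.004] mean [0.426 0.002 0.001]
dark 318 [ 98. 195.] (array([ 818., -408.]), array([99., 47.]), 18.8) z [0.007 0.019 0.029] mean [ 0.817 -0.411  0.019]
dark 216 [340. 249.] (array([431., 227.]), array([31., 57.]), 38.4) z [0.009 0.014 0.017] mean [0.432 0.228 0.014]
dark 211 [257
[... 4047 characters left out ...]
7.] (array([ 487., -278.]), array([ 87., 101.]), 21.5) z [0.036 0.04  0.042] mean [ 0.483 -0.294  0.039]
rim 137 [341. 301.] (array([ 592., -333.]), array([33., 32.]), 19.2) z [0.036 0.039 0.041] mean [ 0.59  -0.333  0.039]
rim 214 [351. 314.] (array([ 578., -384.]), array([ 83., 102.]), 67.7) z [0.035 0.04  0.042] mean [ 0.583 -0.374  0.039]
rim 262 [313. 335.] (array([ 488., -363.]), array([72., 91.]), 41.2) z [0.035 0.04  0.043] mean [ 0.474 -0.375  0.04 ]
rim 509 [339. 328.] (array([ 539., -386.]), array([59., 57.]), 50.3) z [0.034 0.035 0.037] mean [ 0.537 -0.387  0.036]
pail 1981 [209. 158.] (array([610., 451.]), array([282., 204.]), 68.1) z [0.062 0.104 0.137] mean [0.588 0.391 0.103]
```

View pics/crop.png

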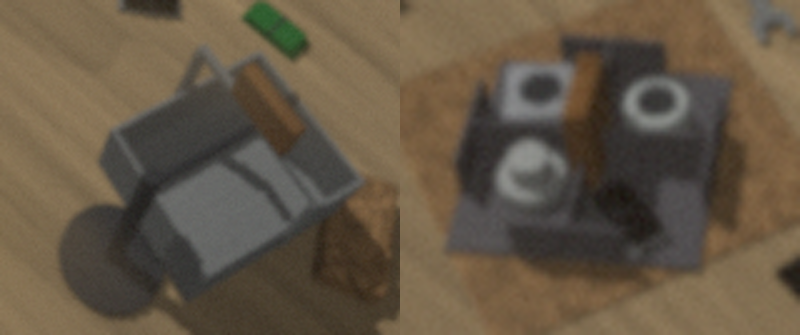

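Left crop: the pail hangs with its wooden grip plate at scene (387,291). Right crop: pad0 lies in the lower-right bay, so the tray yaw is about 40.5° and the spout points towards +y. Now I locate the grip plate and hook precisely.

```bash
python3 - <<'E'
from h import *
for n in ['scene','side']:
    z=np.load(n+'0.npz');im,P=z['im'],z['P'];hsv=cv2.cvtColor(im,cv2.COLOR_BGR2HSV)
    x,y,zz=P[...,0],P[...,1],P[...,2];S=hsv[...,1]
    b=(x>.4)&(x<.8)&(y>.2)&(y<.55)
    m=b&(zz>.212)&(S>95)
    Q=P[m];print(n,m.sum(),cv2.minAreaRect((Q[:,:2]*1000).astype(np.float32)),np.nanmean(Q,0),Q[:,2].max())
    m2=b&(zz>.2)&(S<95);Q=P[m2];print('hook/up',len(Q),np.percentile(Q,[5,50,95],axis=0).round(3).tolist())
    m3=b&(zz>.122)&(zz<.145);Q=P[m3];print('rim',cv2.minAreaRect((Q[:,:2]*1000).astype(np.float32)))
    m4=b&(zz>.213);Q=P[m4];v,u=np.nonzero(m4)
    for k in range(0,len(Q),max(1,len(Q)//25)):print(u[k],v[k],Q[k].round(3),im[v[k],u[k]])
E
```

```text
scene 486 ((579.3969116210938, 403.0682678222656), (63.891441345214844, 14.297208786010742), 72.17094421386719) [0.58313784 0.40324063 0.24271956] 0.2588999326080722
hook/up 617 [[0.557, 0.341, 0.201], [0.595, 0.39, 0.209], [0.685, 0.468, 0.225]]
rim ((591.9812622070312, 399.14019775390625), (151.10330200195312, 201.16197204589844), 72.11451721191406)
364 275 [0.566 0.346 0.214] [82 91 97]
380 279 [0.575 0.378 0.255] [ 59  86 113]
382 281 [0.577 0.383 0.257] [ 55  86 109]
379 283 [0.579 0.381 0.247] [49 68 85]
387 284 [0.574 0.394 0.256] [ 56  82 108]
377 286 [0.58  0.381 0.234] [49 65 82]
384 287 [0.582 0.393 0.252] [51 73 94]
390 288 [0.576 0.402 0.253] [ 59  82 106]
392 289 [0.576 0.406 0.255] [55 74 96]
393 290 [0.574 0.409 0.251] [50 69 91]
394 291 [0.576 0.411 0.254] [52 75 90]
397 292 [0.55  0.415 0.214] [58 67 75]
382 294 [0.583 0.397 0.228] [41 60 76]
388 295 [0.587 0.407 0.245] [42 61 75]
394 296 [0.585 0.417 0.254] [ 51  78 102]
381 298 [0.584 0.4   0.215] [45 58 71]
387 299 [0.588 0.41  0.232] [42 59 75]
393 300 [0.591 0.42  0.249] [42 58 75]
398 301 [0.588 0.428 0.254] [
[... 961 characters left out ...]
]
205 122 [0.567 0.369 0.25 ] [ 42  85 134]
203 123 [0.561 0.373 0.246] [27 54 86]
207 123 [0.576 0.372 0.244] [ 23  90 123]
205 124 [0.57  0.375 0.24 ] [ 38  76 122]
203 125 [0.562 0.376 0.237] [26 54 89]
207 125 [0.575 0.372 0.236] [ 27  76 108]
205 126 [0.568 0.372 0.234] [ 39  79 123]
234 126 [0.68  0.372 0.215] [83 80 82]
195 127 [0.547 0.412 0.22 ] [ 61  73 103]
204 127 [0.566 0.376 0.23 ] [ 37  75 119]
233 127 [0.674 0.367 0.214] [53 50 51]
196 128 [0.548 0.405 0.219] [ 59  80 114]
206 128 [0.57  0.37  0.227] [ 38  82 126]
203 129 [0.566 0.387 0.218] [39 64 93]
207 129 [0.573 0.368 0.224] [ 29  93 131]
206 130 [0.57  0.371 0.22 ] [ 37  87 132]
206 131 [0.57  0.37  0.216] [ 47  87 132]
```

The choice is clear. The grip centre is (0.580, 0.403), pail x has a yaw of -17.9°, and the hook's outward direction is (-0.95, 0.31). I move above the grip.

>>> step_arm(
  commands=[
    [[0, 0, 5], [0, 0, 0], 0],
    [[0, 0, 10], [0, 0, -0.14], 0],
    [[5, -2.6, 13], [0, 0, -0.28], 0],
    [[10, -5, 13], [0, 0, -0.42], 0],
    [[15, -8, 13], [0, 0, -0.56], 0],
    [[20, -10.5, 13], [0, 0, -0.7], 0],
    [[25, -13, 13], [0, 0, -0.84], 0],
    [[30.2, -15.7, 13], [0, 0, -0.98], 0],
  ],
)

```text
clock: 1.85
ee_pos: [0.5407, 0.4227, 0.3342]
eef_rot: [0.662, 0.749, 0.0, -0.0]
contact_force: [-0.7, 0.8, 0.3]
finger_gap: 0.998
```

>>> step_arm(
  commands=[
    [[0, 0, 0], [0, 0, -0.14], 0],
    [[0, 0, 0], [0, 0, -0.28], 0],
    [[0, 0, 0], [0, 0, -0.44], 0],
    [[0, 0, 0], [0, 0, -0.44], 0],
    [[0, 0, 0], [0, 0, -0.44], 0],
  ],
)

```text
clock: 2.35
ee_pos: [0.539, 0.4238, 0.3339]
eef_rot: [0.807, 0.591, -0.0, 0.0]
contact_force: [-0.6, 0.0, 0.3]
finger_gap: 1.004
```

```bash
python3 - <<'E'
from h import *
s=ctrl.read_state();print(s['ee_pos'],s['eef_rot'],s['joint_positions'],s['clock'])
im,d,p,M=cam('wrist');P=cloud(d,p,M);cv2.imwrite('pics/w1.png',im);np.savez('w1.npz',im=im,P=P)
m=(P[...,2]>.225)&(P[...,2]<.3)
k,l,st,c=cv2.connectedComponentsWithStats(m.astype(np.uint8))
for i in range(1,k):
    if st[i,4]>30: print(st[i],c[i],cv2.minAreaRect((P[l==i][:,:2]*1000).astype(np.float32)),P[l==i][:,2].max())
E
```

```text
[0.5389861  0.42383048 0.33389452] [ 8.07020693e-01  5.90523154e-01 -7.37342807e-05  1.00425559e-05] [ 6.49012892e-01  4.08725519e-01  1.35042216e+00 -1.78452610e-05
  1.38259277e+00  9.56398674e-01] 2.35
[ 295  157   23   77 1510] [305.84569536 194.25629139] ((579.4872436523438, 401.355224609375), (63.8210334777832, 14.370583534240723), 72.90180969238281) 0.25734874380619555
```

View pics/w1.png

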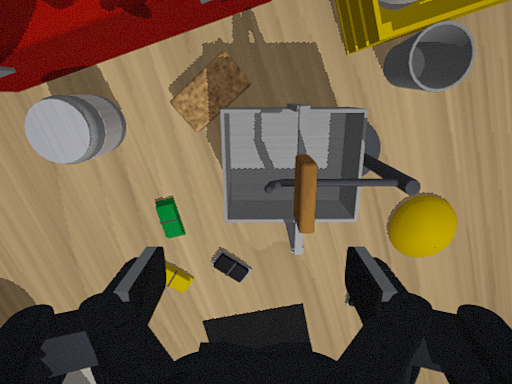

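The wrist view confirms the pail's grip plate at (305,193), on the hook rod, with no hidden pads near it. One worn pad is at (232,265), with green at (170,217) and yellow at (178,277). I descend and grip.

>>> step_arm(
  commands=[
    [[4, -2.2, 0], [0, 0, 0], 0],
    [[4, -2.2, 0], [0, 0, 0], 0],
    [[4, -2.2, -4], [0, 0, 0], 0],
    [[4, -2.2, -7.5], [0, 0, 0], 0],
    [[4, -2.2, -10.4], [0, 0, 0], 0],
    [[4, -2.2, -10.4], [0, 0, 0], 0],
  ],
)

```text
clock: 3.0
ee_pos: [0.5763, 0.4003, 0.225]
eef_rot: [0.807, 0.59, -0.004, -0.0]
contact_force: [-0.2, -0.0, -0.1]
finger_gap: 1.0
```

>>> step_arm(
  commands=[
    [[0, 0, 0], [0, 0, 0], 0.5],
    [[0, 0, 0], [0, 0, 0], 1],
    [[0, 0, 0], [0, 0, 0], 1],
    [[0, 0, 0], [0, 0, 0], 1],
    [[0, 0, 0], [0, 0, 0], 1],
    [[0, 0, 0], [0, 0, 0], 1],
    [[0, 0, 0], [0, 0, 0], 1],
    [[0, 0, 0], [0, 0, 0], 1],
  ],
)

```text
clock: 3.8
ee_pos: [0.579, 0.4018, 0.23]
eef_rot: [0.808, 0.589, -0.0, -0.0]
contact_force: [0.0, -0.1, -0.5]
finger_gap: 0.003
```

The fingers report shut, so I look.

```bash
python3 - <<'E'
from h import *
s=ctrl.read_state();print(s)
im,d,p,M=cam('wrist');cv2.imwrite('pics/w2a.png',im)
im2,d,p,M=cam('side')
a=cv2.resize(im2[60:190,130:270],(420,390),interpolation=2)
cv2.imwrite('pics/w2.png',np.hstack([cv2.resize(im,(380,390)),a]))
E
```

```text
{'clock': 3.8, 'joint_positions': array([5.89730196e-01, 5.17092191e-01, 1.41433517e+00, 5.43012651e-05,
       1.21025100e+00, 9.00735165e-01]), 'dq': array([ 0.00086185,  0.00248606,  0.0009291 , -0.00125087,  0.0002926 ,
       -0.00079944]), 'joint_efforts': array([ 2.01145856e-03, -6.37940812e+01, -3.05936801e+01,  1.99340539e-04,
        1.81421186e-03, -4.60265965e-04]), 'ee_pos': array([0.57904601, 0.4018159 , 0.22996162]), 'eef_rot': array([ 8.08094606e-01,  5.89052719e-01, -4.17984012e-05, -2.71048230e-05]), 'contact_force': array([ 0.02157659, -0.13543909, -0.53412855]), 'wrist_torque': array([ 0.03256489, -0.01927471, -0.01712304]), 'finger_gap': 0.0032118278293578237}
```

View pics/w2.png

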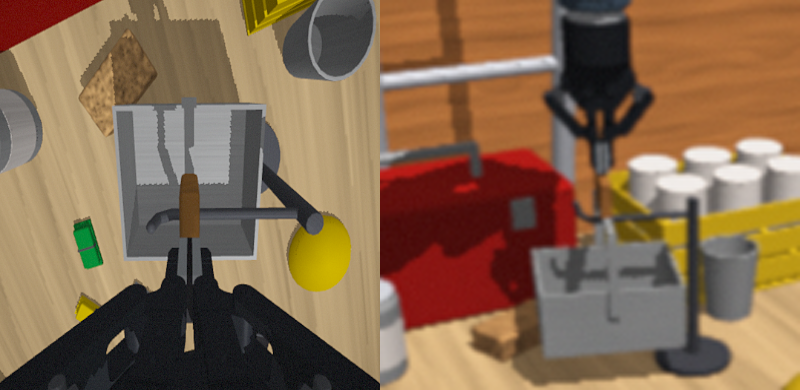

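```bash
python3 - <<'E'
from h import *
im,d,p,M=cam('wrist');P=cloud(d,p,M)
T=np.linalg.inv(M)
s=ctrl.read_state();Rm=R.from_quat(s['eef_rot']).as_matrix()
q=(P-s['ee_pos'])@Rm
for r in range(180,384,12): print(r,[tuple((q[r,c]*1000).round().astype(int)) for c in (235,245,255,265,275)])
cv2.imwrite('pics/w3.png',cv2.resize(im[150:384,160:350],None,fx=2.5,fy=2.5,interpolation=2))
E
```

```text
180 [(np.int64(-16), np.int64(-22), np.int64(167)), (np.int64(31), np.int64(-5), np.int64(-3)), (np.int64(31), np.int64(0), np.int64(-6)), (np.int64(31), np.int64(6), np.int64(-5)), (np.int64(-16), np.int64(23), np.int64(168))]
192 [(np.int64(-31), np.int64(-23), np.int64(169)), (np.int64(31), np.int64(-5), np.int64(-25)), (np.int64(30), np.int64(0), np.int64(-25)), (np.int64(30), np.int64(5), np.int64(-24)), (np.int64(-31), np.int64(23), np.int64(168))]
204 [(np.int64(-45), np.int64(-23), np.int64(167)), (np.int64(24), np.int64(-5), np.int64(-25)), (np.int64(24), np.int64(0), np.int64(-25)), (np.int64(25), np.int64(5), np.int64(-26)), (np.int64(-45), np.int64(23), np.int64(169))]
216 [(np.int64(-3), np.int64(-13), np.int64(27)), (np.int64(18), np.int64(-5), np.int64(-25)), (np.int64(18), np.int64(0), np.int64(-25)), (np.int64(18), np.int64(5), np.int64(-25)), (np.int64(-3), np.int64(14), np.int64(27))]
228 [(np.int64(-67), np.int64(-22), np.int64(149)), (np.int64(12), np.int64(-5), np.int64(-26)), (np.int64(12), np.int64(0), np.int64(-26)), (np.int64(11), np.int64(5), np.int64(-26))
[... 2204 characters left out ...]
.int64(11), np.int64(-2), np.int64(-103)), (np.int64(10), np.int64(0), np.int64(-102)), (np.int64(9), np.int64(3), np.int64(-101)), (np.int64(13), np.int64(6), np.int64(-105))]
360 [(np.int64(11), np.int64(-5), np.int64(-107)), (np.int64(11), np.int64(-2), np.int64(-107)), (np.int64(11), np.int64(0), np.int64(-107)), (np.int64(10), np.int64(3), np.int64(-106)), (np.int64(11), np.int64(6), np.int64(-107))]
372 [(np.int64(11), np.int64(-5), np.int64(-110)), (np.int64(10), np.int64(-2), np.int64(-109)), (np.int64(11), np.int64(0), np.int64(-110)), (np.int64(11), np.int64(3), np.int64(-110)), (np.int64(11), np.int64(5), np.int64(-111))]<stdin>:6: RuntimeWarning: invalid value encountered in cast
```

View pics/w3.png

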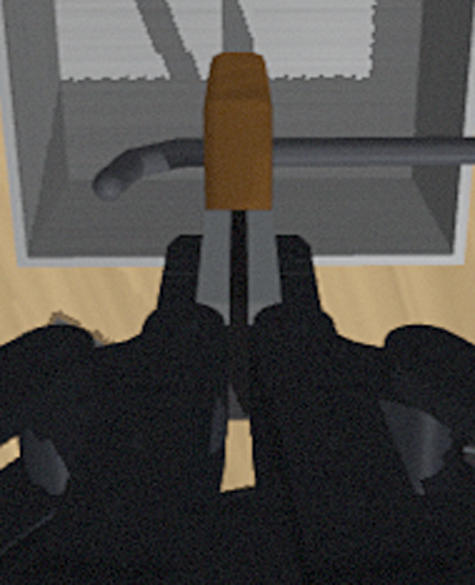

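```bash
python3 - <<'E'
from h import *
z=np.load('w1.npz');P=z['P'];t=np.array([0.5389861,0.42383048,0.33389452]);Rm=R.from_quat([.80702,.590523,0,0]).as_matrix()
q=(P-t)@Rm*1000
for r in (248,252,258,265,275): print(r,[q[r,c].round().tolist() for c in (140,150,158,352,360,370)])
im,d,p,M=cam('side');P=cloud(d,p,M)
for r in range(92,132,2): print(r,[(P[r,c]*1000).round().tolist() +im[r,c].tolist() for c in (202,204,206)])
E
```

```text
248 [[-190.0, -209.0, 335.0], [10.0, -47.0, -45.0], [10.0, -43.0, -44.0], [11.0, 44.0, -45.0], [11.0, 47.0, -45.0], [-189.0, 208.0, 333.0]]
252 [[-198.0, -210.0, 334.0], [11.0, -45.0, -50.0], [10.0, -42.0, -48.0], [10.0, 43.0, -48.0], [11.0, 46.0, -49.0], [-198.0, 209.0, 334.0]]
258 [[11.0, -48.0, -54.0], [11.0, -43.0, -55.0], [7.0, -42.0, -48.0], [7.0, 44.0, -47.0], [11.0, 44.0, -55.0], [11.0, 48.0, -55.0]]
265 [[11.0, -46.0, -61.0], [10.0, -42.0, -59.0], [4.0, -43.0, -49.0], [4.0, 43.0, -49.0], [9.0, 43.0, -58.0], [11.0, 46.0, -60.0]]
275 [[11.0, -43.0, -67.0], [7.0, -42.0, -61.0], [1.0, -42.0, -52.0], [0.0, 43.0, -51.0], [6.0, 43.0, -59.0], [11.0, 44.0, -67.0]]
92 [[573.0, 396.0, 344.0, 23, 19, 19], [577.0, 389.0, 346.0, 23, 21, 21], [581.0, 381.0, 347.0, 23, 19, 19]]
94 [[571.0, 393.0, 339.0, 29, 26, 24], [nan, nan, nan, 27, 25, 22], [583.0, 386.0, 339.0, 28, 24, 23]]
96 [[571.0, 395.0, 331.0, 31, 35, 46], [577.0, 391.0, 331.0, 27, 30, 34], [581.0, 383.0, 333.0, 27, 24, 22]]
98 [[569.0, 389.0, 326.0, 41, 68, 105], [584.0, 407.0, 320.0, 31, 48, 69], [580.0, 381.0, 327.0, 28, 23, 2
[... 1084 characters left out ...]
.0, 125.0, 46, 138, 181]]
120 [[573.0, 409.0, 243.0, 32, 62, 100], [568.0, 379.0, 253.0, 56, 110, 171], [576.0, 380.0, 252.0, 46, 132, 182]]
122 [[572.0, 406.0, 237.0, 30, 54, 84], [566.0, 375.0, 248.0, 41, 80, 127], [573.0, 374.0, 247.0, 39, 99, 145]]
124 [[574.0, 412.0, 227.0, 33, 48, 69], [563.0, 369.0, 243.0, 38, 73, 117], [570.0, 368.0, 242.0, 34, 76, 117]]
126 [[576.0, 418.0, 217.0, 34, 50, 72], [564.0, 373.0, 235.0, 35, 75, 119], [570.0, 368.0, 235.0, 39, 80, 123]]
128 [[596.0, 468.0, 189.0, 46, 58, 74], [563.0, 370.0, 228.0, 39, 78, 123], [570.0, 369.0, 228.0, 38, 83, 129]]
130 [[594.0, 464.0, 183.0, 76, 83, 93], [563.0, 372.0, 220.0, 44, 81, 126], [568.0, 366.0, 222.0, 39, 89, 135]]
```

The cameras agree that the real fingertips sit about 30 mm behind the reported TCP: the open tips are at tool z = -44 mm instead of -13 mm, and the shut tips are just above the plate at z ≈ 0.26. I'll apply a 30 mm correction along the tool axis everywhere. Now I open, go 3 cm lower and grip again.

>>> step_arm(
  commands=[
    [[0, 0, 0.5], [0, 0, 0], 0],
    [[0, 0, 0.5], [0, 0, 0], 0],
    [[0, 0, 0.5], [0, 0, 0], 0],
    [[0, 0, 0.5], [0, 0, 0], 0],
    [[0, 0, 0.5], [0, 0, 0], 0],
    [[0, 0, 0.5], [0, 0, 0], 0],
    [[0, 0, -1.5], [0, 0, 0], 0],
    [[0, 0, -2.9], [0, 0, 0], 0],
  ],
)

```text
clock: 4.8
ee_pos: [0.5789, 0.4017, 0.2002]
eef_rot: [0.808, 0.589, -0.0, 0.0]
contact_force: [-0.6, -0.9, 0.6]
finger_gap: 1.001
```

>>> step_arm(
  commands=[
    [[0, 0, 0], [0, 0, 0], 0.5],
    [[0, 0, 0], [0, 0, 0], 1],
    [[0, 0, 0], [0, 0, 0], 1],
    [[0, 0, 0], [0, 0, 0], 1],
    [[0, 0, 0], [0, 0, 0], 1],
    [[0, 0, 0], [0, 0, 0], 1],
    [[0, 0, 0], [0, 0, 0], 1],
    [[0, 0, 0], [0, 0, 0], 1],
  ],
)

```text
clock: 5.6
ee_pos: [0.5795, 0.402, 0.2017]
eef_rot: [0.808, 0.589, 0.001, 0.0]
contact_force: [-0.5, 0.1, 4.1]
finger_gap: 0.152
```

Gripped. Lift 4.5 cm, then move outward off the hook.

>>> step_arm(
  commands=[
    [[0, 0, 1.5], [0, 0, 0], 1],
    [[0, 0, 3], [0, 0, 0], 1],
    [[0, 0, 4.5], [0, 0, 0], 1],
    [[0, 0, 4.5], [0, 0, 0], 1],
    [[-1.9, 0.6, 4.5], [0, 0, 0], 1],
    [[-3.8, 1.2, 4.5], [0, 0, 0], 1],
    [[-5.7, 1.85, 4.5], [0, 0, 0], 1],
    [[-7.6, 2.4, 4.5], [0, 0, 0], 1],
  ],
)

```text
clock: 6.4
ee_pos: [0.5012, 0.4263, 0.2457]
eef_rot: [0.808, 0.589, -0.0, -0.0]
contact_force: [-1.5, -0.1, -5.2]
finger_gap: 0.153
```

```bash
cat > kin.py <<'E'
from h import *
from scipy.optimize import least_squares
D=[([0.649012892,0.408725519,1.35042216,0,1.38259277,.956398674],[.5389861,.42383048,.33389452],[.80702,.590523,0,0]),
([5.89730196e-01,5.17092191e-01,1.41433517,0,1.21025100,.900735165],[.57904601,.4018159,.22996162],[.808095,.589053,0,0]),
([1.09000369,.423862853,1.63069560,0,1.08859766,-.0189898],[.27817193,.55902057,.20322978],[.228857,.97346,0,0])]
def fk(q,L):
    h,a0,l1,a2,l2,d=L
    T=R.from_euler('z',q[0]); P=np.array([0,0,h])
    P=P+T.apply([a0,0,0]); T=T*R.from_euler('y',q[1]); P=P+T.apply([0,0,l1])
    T=T*R.from_euler('y',q[2]); P=P+T.apply([a2,0,l2])
    T=T*R.from_euler('z',q[3]); T=T*R.from_euler('y',q[4]); P=P+T.apply([0,0,d]); T=T*R.from_euler('z',q[5])
    return P,T
E
python3 - <<'E'
from kin import *
s=ctrl.read_state();print(s['ee_pos'],s['finger_gap'],s['contact_force'])
DD=D+[(s['joint_positions'],s['ee_pos'],s['eef_rot'])]
f=lambda L:np.concatenate([fk(q,L)[0]-np.array(p) for q,p,_ in DD]+[(L-np.array([.4,.0,.45,0,.45,.25]))*1e-4])
r=least_squares(f,[.4,0,.45,0,.45,.25]);print(r.x.round(4),f(r.x)[:12].round(4))
for q,p,o in DD: print((fk(q,r.x)[1].inv()*R.from_quat(o)).as_rotvec().round(3))
E
```

```text
[0.50120211 0.42633861 0.24573328] 0.15317659303529677 [-1.51363061 -0.09827653 -5.19986265]
[5.4624 0.0169 0.5276 0.054  0.4777 5.4708] [ 0.0067 -0.0099 -0.0005  0.007  -0.0096  0.0013  0.01   -0.0066 -0.0006
  0.0082 -0.0079 -0.0001]
[-0.     0.     1.571]
[-0.     0.     1.571]
[-1.000e-03 -1.000e-03  1.571e+00]
[-0.     0.     1.571]
```

Off the hook. I move clear towards the mat and tilt slightly so I can identify the wrist geometry.

>>> step_arm(
  commands=[
    [[-1, -3, 0], [0, 0, 0], 1],
    [[-2, -7, 0], [0, 0, 0], 1],
    [[-3.7, -11.5, 0], [0, 0, 0], 1],
    [[-4.5, -16, 0], [0, 0, 0], 1],
    [[-5, -20, 1], [0, 0, 0], 1],
    [[-5, -20, 2], [0, 0.1, 0], 1],
    [[-5, -20, 2], [0, 0.2, 0], 1],
    [[-5, -20, 2], [0, 0.2, 0], 1],
  ],
)

```text
clock: 7.2
ee_pos: [0.4544, 0.2261, 0.2661]
eef_rot: [0.804, 0.586, -0.08, -0.059]
contact_force: [0.2, -0.1, -3.4]
finger_gap: 0.148
```

```bash
cat > fit.py <<'E'
from kin import *
s=ctrl.read_state();print(s['ee_pos'],s['eef_rot'],s['finger_gap'],s['contact_force'])
def fk2(q,L):
    P,T=fk(q,L[:6]); P=P+R.from_euler('z',q[0]).apply([0,L[6],0]); return P,T*R.from_euler('z',np.pi/2)
if __name__=='__main__':
    DD=D+[(s['joint_positions'],s['ee_pos'],s['eef_rot'])]
    L0=np.array([.4,.0,.45,0,.45,.25,0])
    f=lambda L:np.concatenate([fk2(q,L)[0]-np.array(p) for q,p,_ in DD]+[(L-L0)*1e-4])
    r=least_squares(f,L0);print(r.x.round(4),abs(f(r.x)[:12]).max())
    for q,p,o in DD: print((fk2(q,r.x)[1].inv()*R.from_quat(o)).as_rotvec().round(3))
    np.save('L.npy',r.x)
E
python3 fit.py
```

```text
[0.45444382 0.22611406 0.26607638] [ 0.8044022   0.58570438 -0.08016848 -0.05882596] 0.14831074265191763 [ 0.22270272 -0.06731139 -3.43301043]
[ 0.3124 -0.      0.5631  0.0775  0.4849  0.3283  0.0119] 1.0488070015801654e-05
[-0.  0. -0.]
[-0.  0.  0.]
[-0.002 -0.     0.   ]
[ 0.  0. -0.]
```

```bash
cat > plan.py <<'E'
from fit import *
L=np.load('L.npy');lo=np.array([-3,-.9,.09,-1.31,.11,-2.54]);hi=np.array([3,2.11,2.58,4.45,2.69,2.54])
def ik(p,Ro,q0):
    f=lambda q:np.concatenate([fk2(q,L)[0]-p,.3*(fk2(q,L)[1].inv()*Ro).as_rotvec()])
    r=least_squares(f,np.clip(q0,lo+.01,hi-.01),bounds=(lo,hi));return r.x,np.abs(r.fun).max()
H=66-49   # TCP height above tray underside, mm
def tcp(spout,phi,tilt,flip,axis_ref=None):
    # tray pose: spout dir phi, tilt about axis (z x dir)->tips spout down
    yaw=phi-np.pi/4
    a=[-np.sin(phi),np.cos(phi),0]
    Rt=R.from_rotvec(tilt*np.array(a))*R.from_euler('z',yaw)
    o=np.array(spout)-Rt.apply([.1,.1,.004])
    return o+Rt.apply([0,0,H/1000]),Rt*R.from_euler('x',np.pi)*R.from_euler('z',np.pi*flip)
E
python3 - <<'E'
from plan import *
pm=np.array([.421,-.005])
for flip in (0,1):
    # pick
    phi0=np.radians(85.5);sp=np.array([.551,-.177,.007])
    q,e=ik(*tcp(sp,phi0,0,flip),[-.5,.7,1.4,0,1.0,0]);
    print('pick',flip,q.round(2),round(e,4))
    for deg in range(0,360,15):
        ph=np.radians(deg);d=np.array([np.cos(ph),np.sin(ph)])
        S=np.r_[pm-.038*d,.115];qq=q.copy();out=[];E=0;mg=9
        qq,e=ik(*tcp(np.r_[pm-.08*d,.3],ph,0,flip),qq)
        for t in range(0,66,5):
            qn,e=ik(*tcp(S,ph,np.radians(t),flip),qq);out.append(np.abs(qn-qq).max());qq=qn;E=max(E,e);mg=min(mg,(qn-lo).min(),(hi-qn).min())
        if E<.002: print(flip,deg,'err',round(E,4),'margin',round(mg,2),'maxstep',round(max(out[1:]),2),qq.round(2))
E
```

```text
[0.45444382 0.22611406 0.26607638] [ 0.8044022   0.58570438 -0.08016848 -0.05882596] 0.14831074265191763 [ 0.22270272 -0.06731139 -3.43301043]
pick 0 [-0.55  0.67  1.71  0.    0.76  0.31] 0.0
0 0 err 0.0 margin 0.12 maxstep 0.13 [-0.03  0.62  1.69 -0.03  1.97  2.33]
0 15 err 0.0 margin 0.14 maxstep 0.12 [ 0.06  0.61  1.7  -0.2   1.95  2.2 ]
0 30 err 0.0 margin 0.19 maxstep 0.14 [ 0.15  0.6   1.74 -0.36  1.89  2.07]
0 45 err 0.0 margin 0.27 maxstep 0.17 [ 0.23  0.57  1.79 -0.52  1.81  1.96]
0 60 err 0.0 margin 0.35 maxstep 0.17 [ 0.3   0.53  1.87 -0.67  1.71  1.88]
0 75 err 0.0 margin 0.44 maxstep 0.16 [ 0.37  0.49  1.96 -0.82  1.59  1.81]
0 90 err 0.0 margin 0.33 maxstep 0.15 [ 0.43  0.44  2.06 -0.98  1.46  1.78]
0 105 err 0.0 margin 0.15 maxstep 0.16 [ 0.47  0.39  2.17 -1.16  1.32  1.76]
pick 1 [-0.47  0.67  1.74 -0.18  0.72 -2.54] 0.0297
1 0 err 0.0 margin 0.12 maxstep 0.13 [-0.03  0.62  1.69 -0.03  1.97 -0.81]
1 15 err 0.0 margin 0.14 maxstep 0.12 [ 0.06  0.61  1.7  -0.2   1.95 -0.94]
1 30 err 0.0 margin 0.19 maxstep 0.14 [ 0.15  0.6   1.74 -0.36  1.89 -1.07]
1 45 err 0.0 margin 0.27 maxstep 0.17 [ 0.23  0.57  1.79 -0.52  1.81 -1.18]
1 60 err 0.0 margin 0.22 maxstep 0.17 [ 0.3   0.53  1.87 -0.67  1.71 -1.26]
1 270 err 0.0 margin 0.48 maxstep 0.15 [-0.5   0.44  2.05  0.92  1.5  -0.23]
1 285 err 0.0 margin 0.44 maxstep 0.16 [-0.44  0.49  1.95  0.77  1.62 -0.27]
1 300 err 0.0 margin 0.35 maxstep 0.17 [-0.36  0.54  1.86  0.62  1.74 -0.34]
1 315 err 0.0 margin 0.26 maxstep 0.16 [-0.28  0.57  1.79  0.47  1.83 -0.43]
1 330 err 0.0 margin 0.19 maxstep 0.13 [-0.2   0.6   1.74  0.31  1.91 -0.54]
1 345 err 0.0 margin 0.14 maxstep 0.12 [-0.11  0.61  1.7   0.14  1.95 -0.67]
```

The kinematic fit is exact. The best pour direction is yaw 75° (joint margin 0.44 rad), so I'll set pail x at yaw -105°. I level the pail, carry it to the mat, turn it -87°, and set it down.

>>> step_arm(
  commands=[
    [[0, -3, 0], [0, -0.1, 0], 1],
    [[0, -6, 0], [0, -0.2, 0], 1],
    [[-1, -10, 0], [0, -0.2, 0], 1],
    [[-2, -14, 0], [0, -0.2, 0], 1],
    [[-3, -18, 0], [0, -0.2, 0], 1],
    [[-3.3, -21, 0], [0, -0.2, 0], 1],
    [[-3.3, -23.1, 0], [0, -0.2, 0], 1],
    [[-3.3, -23.1, 0], [0, -0.2, 0], 1],
  ],
)

```text
clock: 8.0
ee_pos: [0.4191, -0.0064, 0.2658]
eef_rot: [0.809, 0.588, 0.0, 0.001]
contact_force: [0.3, 0.8, -3.2]
finger_gap: 0.155
```

>>> step_arm(
  commands=[
    [[0, 0, 0], [0, 0, -0.14], 1],
    [[0, 0, 0], [0, 0, -0.28], 1],
    [[0, 0, 0], [0, 0, -0.42], 1],
    [[0, 0, 0], [0, 0, -0.56], 1],
    [[0, 0, 0], [0, 0, -0.7], 1],
    [[0, 0, 0], [0, 0, -0.84], 1],
    [[0, 0, 0], [0, 0, -0.98], 1],
    [[0, 0, 0], [0, 0, -1.12], 1],
  ],
)

```text
clock: 8.8
ee_pos: [0.4194, -0.0039, 0.2657]
eef_rot: [0.998, 0.068, 0.001, 0.0]
contact_force: [-0.1, -0.5, -4.2]
finger_gap: 0.148
```

>>> step_arm(
  commands=[
    [[0, 0, 0], [0, 0, -0.14], 1],
    [[0, 0, 0], [0, 0, -0.28], 1],
    [[0, 0, -2], [0, 0, -0.4], 1],
    [[0, 0, -4], [0, 0, -0.4], 1],
    [[0, 0, -6.5], [0, 0, -0.4], 1],
    [[0, 0, -9], [0, 0, -0.4], 1],
    [[0, 0, -10.5], [0, 0, -0.4], 1],
    [[0, 0, -10.5], [0, 0, -0.4], 1],
  ],
)

```text
clock: 9.6
ee_pos: [0.4178, -0.004, 0.1592]
eef_rot: [0.992, -0.129, -0.002, 0.0]
contact_force: [0.6, 0.3, -4.4]
finger_gap: 0.152
```

>>> step_arm(
  commands=[
    [[0, 0, -0.8], [0, 0, 0], 1],
    [[0, 0, -1.3], [0, 0, 0], 1],
    [[0, 0, -1.3], [0, 0, 0], 1],
    [[0, 0, -1.3], [0, 0, 0], 1],
  ],
)

```text
clock: 10.0
ee_pos: [0.4204, -0.0051, 0.1483]
eef_rot: [0.992, -0.13, 0.0, -0.0]
contact_force: [-0.5, -0.0, -4.8]
finger_gap: 0.15
```

>>> step_arm(
  commands=[
    [[0, 0, 0], [0, 0, 0], 0],
    [[0, 0, 0], [0, 0, 0], 0],
    [[0, 0, 0], [0, 0, 0], 0],
    [[0, 0, 0], [0, 0, 0], 0],
    [[0, 0, 0], [0, 0, 0], 0],
    [[0, 0, 5], [0, 0, 0], 0],
    [[0, 0, 10], [0, 0, 0], 0],
    [[0, 0, 15], [0, 0, 0], 0],
  ],
)

```text
clock: 10.8
ee_pos: [0.4195, -0.0052, 0.2996]
eef_rot: [0.992, -0.13, -0.001, 0.0]
contact_force: [1.2, 0.5, -0.3]
finger_gap: 1.001
```

```bash
python3 - <<'E'
from h import *
s=ctrl.read_state();print(s['ee_pos'],s['finger_gap'])
im,d,p,M=cam('scene');P=cloud(d,p,M);cv2.imwrite('pics/s1.png',im)
m=(P[...,2]>.15)&(P[...,2]<.215)&(P[...,0]<.55)&(P[...,0]>.33)&(abs(P[...,1])<.1)
b=(cv2.cvtColor(im,cv2.COLOR_BGR2HSV)[...,1]>80)&m
print(cv2.minAreaRect((P[b][:,:2]*1000).astype(np.float32)),P[b][:,2].max())
hs=cv2.cvtColor(im,cv2.COLOR_BGR2HSV)[...,2]
k,l,st,c=cv2.connectedComponentsWithStats(((hs<75)&(P[...,2]<.03)&(P[...,1]>.05)&(P[...,1]<.5)).astype(np.uint8))
for i in range(1,k):
    if 40<st[i,4]<400:
        Q=P[l==i];print(st[i,4],c[i],cv2.minAreaRect((Q[:,:2]*1000).astype(np.float32)),Q.mean(0))
im2,_,_,_=cam('side');cv2.imwrite('pics/s1.png',np.hstack([im[100:384,120:520],im2[150:384,60:460][:284].copy() if 0 else cv2.copyMakeBorder(im2[150:384,80:480],0,50,0,0,0)]))
E
```

```text
[ 0.41949404 -0.00515335  0.2995925 ] 1.0005516742131066
((420.6200866699219, -1.8350505828857422), (16.3038387298584, 64.04656219482422), 72.92496490478516) 0.20211750811171314
43 [373.3255814  146.79069767] ((20.405820846557617, 64.82831573486328), (10.21568489074707, 63.099098205566406), 70.9402847290039) [0.02641303 0.06304782 0.0217692 ]
56 [394.60714286 154.58928571] ((-21.022436141967773, 130.95010375976562), (32.51093292236328, 51.118919372558594), 23.14917755126953) [-0.0188841   0.12785276 -0.00118253]
142 [487.86619718 195.14788732] ((-78.10076141357422, 425.8967590332031), (27.21062660217285, 146.7671356201172), 1.2951549291610718) [-0.07873711  0.43603472 -0.00149989]
388 [462.06701031 251.47680412] ((178.5523681640625, 471.33184814453125), (56.98533630371094, 93.1143569946289), 89.44098663330078) [ 0.17719929  0.47409056 -0.00149904]
228 [340.59210526 249.33333333] ((424.43780517578125, 226.35169982910156), (41.18440246582031, 64.12812042236328), 38.420013427734375) [0.43074678 0.22909968 0.01305245]
324 [390.28703704 262.32716049] ((357.254638671875, 347.1070861816406), (45.257347106933594, 77.69131469726562), 6.893454551696777) [0.36330108 0.34955781 0.01010574]
163 [420.58282209 266.12883436] ((305.5631408691406, 413.6795959472656), (27.94629669189453, 71.13369750976562), 0.4056548774242401) [ 0.30512656  0.41423367 -0.00129233]
207 [256.56521739 268.96135266] ((642.5902099609375, 105.47123718261719), (59.89521789550781, 28.351070404052734), 61.91535949707031) [0.64333813 0.10701831 0.01416614]
88 [443.51136364 286.875     ] ((316.5957336425781, 484.4164123535156), (54.749324798583984, 19.26887321472168), 14.727622985839844) [0.32247991 0.48883133 0.00734506]
```

View pics/s1.png

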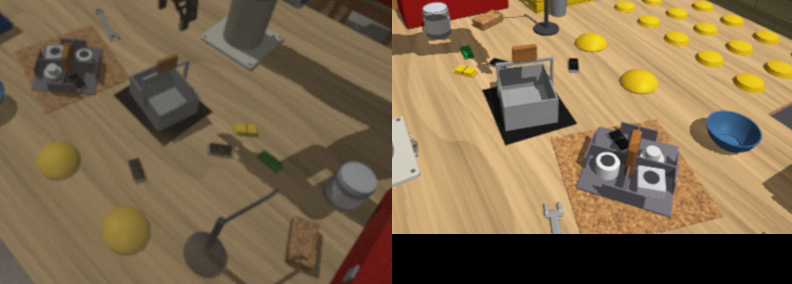

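The pail stands on the mat at (0.421, -0.003), with its plate at yaw -17° as planned. Only two worn pads lie on the bench: crop positions (220,149) and (137,169), i.e. (0.431, 0.228) and (0.643, 0.107). I go to pad1, turning the tool by +2.5 rad.

>>> step_arm(
  commands=[
    [[0, 3, 0], [0, 0, 0.14], 0],
    [[0, 6, 0], [0, 0, 0.28], 0],
    [[0, 9, 0], [0, 0, 0.42], 0],
    [[0, 12, 0], [0, 0, 0.56], 0],
    [[0, 15, 0], [0, 0, 0.7], 0],
    [[0, 18, 0], [0, 0, 0.84], 0],
    [[1, 21, 0], [0, 0, 0.98], 0],
    [[1.1, 23.3, 0], [0, 0, 1.12], 0],
  ],
)

```text
clock: 11.7
ee_pos: [0.4313, 0.2295, 0.2974]
eef_rot: [0.908, 0.42, -0.0, -0.0]
contact_force: [0.9, 0.4, 0.2]
finger_gap: 0.996
```

>>> step_arm(
  commands=[
    [[0, 0, 0], [0, 0, 0.14], 0],
    [[0, 0, 0], [0, 0, 0.28], 0],
    [[0, 0, 0], [0, 0, 0.42], 0],
    [[0, 0, 0], [0, 0, 0.56], 0],
    [[0, 0, 0], [0, 0, 0.7], 0],
    [[0, 0, 0], [0, 0, 0.84], 0],
    [[0, 0, 0], [0, 0, 0.98], 0],
    [[0, 0, 0], [0, 0, 1.12], 0],
  ],
)

```text
clock: 12.5
ee_pos: [0.4307, 0.2276, 0.2973]
eef_rot: [0.546, 0.838, -0.0, -0.0]
contact_force: [0.4, -0.2, -0.9]
finger_gap: 1.002
```

>>> step_arm(
  commands=[
    [[0, 0, -4], [0, 0, 0.14], 0],
    [[0, 0, -8], [0, 0, 0.26], 0],
    [[0, 0, -12], [0, 0, 0.26], 0],
    [[0, 0, -12], [0, 0, 0.26], 0],
    [[0, 0, -12], [0, 0, 0.26], 0],
  ],
)

```text
clock: 13.0
ee_pos: [0.4308, 0.2277, 0.1779]
eef_rot: [0.436, 0.9, -0.001, -0.001]
contact_force: [0.2, 0.8, 0.6]
finger_gap: 1.003
```

```bash
cat > look.py <<'E'
from h import *
import sys
s=ctrl.read_state();im,d,p,M=cam('wrist');P=cloud(d,p,M);cv2.imwrite('pics/%s.png'%sys.argv[1],im);np.savez(sys.argv[1]+'.npz',im=im,P=P)
R0=R.from_quat(s['eef_rot']);print('tcp',s['ee_pos'].round(4),'toolx yaw',np.degrees(np.arctan2(*R0.apply([1,0,0])[1::-1])).round(1),'gap',s['finger_gap'],s['contact_force'].round(1))
V=im.max(2).astype(int)
m=(P[...,2]>.008)&(P[...,2]<.03)&(im.max(2)<110)&(im.astype(int).max(2)-im.min(2)<25)
k,l,st,c=cv2.connectedComponentsWithStats(m.astype(np.uint8))
for i in range(1,k):
    if st[i,4]>150:
        Q=P[l==i]; r=cv2.minAreaRect((Q[:,:2]*1000).astype(np.float32)); a=r[2] if r[1][0]>r[1][1] else r[2]+90
        print(c[i].round(),'ctr',np.round(r[0],1),'size',np.round(r[1],0),'long yaw',round(a,1),'z',Q[:,2].max().round(3))
E
python3 look.py w4
```

```text
tcp [0.4308 0.2277 0.1779] toolx yaw 128.3 gap 1.00270243148446 [0.2 0.8 0.6]
[253. 167.] ctr [429.6 224.9] size [31. 60.] long yaw 127.0 z 0.018
[488. 204.] ctr [668.4 354.7] size [61. 98.] long yaw 141.7 z 0.03
[173. 265.] ctr [409.4  62.1] size [180.  89.] long yaw 24.0 z 0.03
[323. 333.] ctr [641.8 103.4] size [60. 31.] long yaw 61.7 z 0.018
[175. 335.] ctr [486.5 -12.2] size [63.  2.] long yaw 74.8 z 0.03
```

>>> step_arm(
  commands=[
    [[-0.1, -0.25, -4], [0, 0, -0.02], 0],
    [[-0.1, -0.25, -8], [0, 0, -0.02], 0],
    [[-0.1, -0.25, -12], [0, 0, -0.02], 0],
    [[-0.1, -0.25, -15.5], [0, 0, -0.02], 0],
    [[-0.1, -0.25, -18], [0, 0, -0.02], 0],
    [[-0.1, -0.25, -19.8], [0, 0, -0.02], 0],
    [[-0.1, -0.25, -20.6], [0, 0, -0.02], 0],
    [[-0.1, -0.25, -20.6], [0, 0, -0.02], 0],
  ],
)

```text
clock: 13.85
ee_pos: [0.4312, 0.2259, -0.0274]
eef_rot: [0.445, 0.896, 0.001, 0.0]
contact_force: [-0.4, 1.1, -0.1]
finger_gap: 1.0
```

>>> step_arm(
  commands=[
    [[0, 0, 0], [0, 0, 0], 1],
    [[0, 0, 0], [0, 0, 0], 1],
    [[0, 0, 0], [0, 0, 0], 1],
    [[0, 0, 0], [0, 0, 0], 1],
    [[0, 0, 0], [0, 0, 0], 1],
    [[0, 0, 0], [0, 0, 0], 1],
  ],
)

```text
clock: 14.45
ee_pos: [0.4306, 0.2256, -0.027]
eef_rot: [0.445, 0.896, 0.001, 0.0]
contact_force: [-1.4, -1.1, 9.8]
finger_gap: 0.359
```

>>> step_arm(
  commands=[
    [[0, 0, 2], [0, 0, 0], 1],
    [[0, 0, 7], [0, 0, 0], 1],
    [[0, 0, 12], [0, 0, 0], 1],
    [[0, 0, 17], [0, 0, 0], 1],
    [[0, 0, 22], [0, 0, 0], 1],
    [[2, 0, 27], [0, 0, -0.14], 1],
    [[3, -4, 29], [0, 0, -0.28], 1],
    [[4, -8, 29], [0, 0, -0.42], 1],
  ],
)

```text
clock: 15.25
ee_pos: [0.4728, 0.1456, 0.2666]
eef_rot: [0.623, 0.782, 0.004, 0.003]
contact_force: [0.7, 0.1, -1.1]
finger_gap: 0.359
```

>>> step_arm(
  commands=[
    [[1, -4.5, 0], [0, 0, -0.14], 1],
    [[2, -9, 0], [0, 0, -0.28], 1],
    [[3, -13.5, 0], [0, 0, -0.42], 1],
    [[4, -18, 0], [0, 0, -0.56], 1],
    [[5, -22.5, 0], [0, 0, -0.7], 1],
    [[6, -27, 0], [0, 0, -0.84], 1],
    [[7, -31.5, 0], [0, 0, -0.98], 1],
    [[7.5, -36, 0], [0, 0, -1.08], 1],
  ],
)

```text
clock: 16.05
ee_pos: [0.5451, -0.2165, 0.2621]
eef_rot: [0.937, 0.35, 0.0, 0.0]
contact_force: [0.3, 0.1, -0.3]
finger_gap: 0.356
```

>>> step_arm(
  commands=[
    [[0, -2, 0], [0, 0, 0], 1],
    [[0, -3.3, 0], [0, 0, 0], 1],
    [[0, -3.3, 0], [0, 0, 0], 1],
    [[0, -3.3, 0], [0, 0, 0], 1],
  ],
)

```text
clock: 16.45
ee_pos: [0.5448, -0.2468, 0.2619]
eef_rot: [0.936, 0.352, -0.0, -0.0]
contact_force: [-0.3, 0.8, -1.3]
finger_gap: 0.361
```

```bash
python3 look.py w5; python3 - <<'E'
from h import *
z=np.load('w5.npz');P=z['P'];im=z['im']
m=(P[...,2]>.06)&(P[...,2]<.1)&(P[...,1]<-.2);print('handle',cv2.minAreaRect((P[m][:,:2]*1000).astype(np.float32)))
E
```

```text
tcp [ 0.5448 -0.2468  0.2619] toolx yaw 41.3 gap 0.36126539969568167 [-0.3  0.8 -1.3]
[62. 35.] ctr [498.3  17.8] size [84.  2.] long yaw 75.2 z 0.03
[ 27. 147.] ctr [351.2  -6.5] size [105.   3.] long yaw 75.1 z 0.03
[267. 145.] ctr [ 563.5 -254. ] size [67. 70.] long yaw 133.3 z 0.03
[349. 183.] ctr [ 592.9 -368.8] size [38. 89.] long yaw 160.9 z 0.03
handle ((568.1630859375, -487.3095397949219), (73.82862854003906, 392.3736572265625), 7.867480754852295)
```

View pics/w5.png

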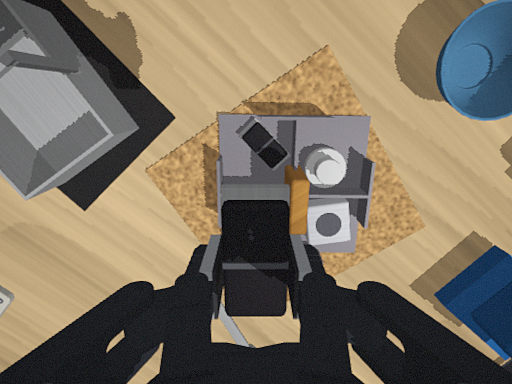

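```bash
python3 - <<'E'
from h import *
z=np.load('w5.npz');P=z['P'];im=z['im']
V=im.max(2)
w=np.zeros(V.shape,bool);w[112:172,232:292]=1
m=(V<75)&w&(P[...,2]>.016)&(P[...,2]<.035)
Q=P[m];r=cv2.minAreaRect((Q[:,:2]*1000).astype(np.float32));print('pad0',r,np.median(Q[:,2]))
w=np.zeros(V.shape,bool);w[150:245,275:320]=1
m=w&(P[...,2]>.082)&(P[...,2]<.1);Q=P[m];print('handle',cv2.minAreaRect((Q[:,:2]*1000).astype(np.float32)))
w=np.zeros(V.shape,bool);w[100:200,200:380]=1
for (u,v) in [(218,113),(370,116),(293,125),(372,165),(340,193)]: print(u,v,P[v,u].round(4),P[v+2,u+2].round(4))
E
```

```text
pad0 ((561.97265625, -248.92762756347656), (58.58236312866211, 30.776811599731445), 85.23550415039062) 0.02255490211769723
handle ((540.8052978515625, -319.78045654296875), (69.78714752197266, 22.163969039916992), 41.23238754272461)
218 113 [ 0.551  -0.1744 -0.0011] [ 0.5518 -0.1785  0.0076]
370 116 [ 0.6832 -0.3304  0.0064] [ 6.844e-01 -3.364e-01  1.000e-04]
293 125 [ 0.6065 -0.2608  0.0077] [ 0.6062 -0.2611  0.0297]
372 165 [ 0.6365 -0.367   0.0416] [ 0.6363 -0.3704  0.0427]
340 193 [ 0.5825 -0.3662  0.0348] [ 0.5827 -0.3668  0.0428]
```

The view shows pad0 in the scrap bay at (262,142), aligned with the spout diagonal at (0.562, -0.249). The tray centre is (0.541, -0.320) with yaw 41°. I'll stack pad1 on pad0.

>>> step_arm(
  commands=[
    [[1.3, -0.2, -3], [0, 0, 0.14], 1],
    [[1.3, -0.2, -6], [0, 0, 0.28], 1],
    [[1.3, -0.2, -9], [0, 0, 0.42], 1],
    [[1.3, -0.2, -12], [0, 0, 0.56], 1],
    [[1.3, -0.2, -15], [0, 0, 0.7], 1],
    [[1.3, -0.2, -17], [0, 0, 0.78], 1],
    [[1.3, -0.2, -19], [0, 0, 0.78], 1],
    [[1.3, -0.2, -19], [0, 0, 0.78], 1],
  ],
)

```text
clock: 17.3
ee_pos: [0.5563, -0.2473, 0.0696]
eef_rot: [0.731, 0.682, -0.001, -0.002]
contact_force: [-0.1, 0.4, 0.1]
finger_gap: 0.358
```

>>> step_arm(
  commands=[
    [[0, 0, -2], [0, 0, 0], 1],
    [[0, 0, -4], [0, 0, 0], 1],
    [[0, 0, -5.5], [0, 0, 0], 1],
    [[0, 0, -6.5], [0, 0, 0], 1],
    [[0, 0, -7], [0, 0, 0], 1],
    [[0, 0, -7], [0, 0, 0], 1],
  ],
)

```text
clock: 17.9
ee_pos: [0.558, -0.2495, 0.0018]
eef_rot: [0.732, 0.682, -0.0, -0.0]
contact_force: [0.9, 0.4, -0.3]
finger_gap: 0.356
```

>>> step_arm(
  commands=[
    [[0, 0, 0], [0, 0, 0], 0.5],
    [[0, 0, 0], [0, 0, 0], 0.5],
    [[0, 0, 0], [0, 0, 0], 0.5],
    [[0, 0, 1], [0, 0, 0], 0.5],
    [[0, 0, 3], [0, 0, 0], 0.5],
    [[0, 0, 7], [0, 0, 0], 0.5],
    [[0, 0, 12], [0, 0, 0], 0.3],
    [[0, 0, 17], [0, 0, 0], 0],
  ],
)

```text
clock: 18.7
ee_pos: [0.5576, -0.2495, 0.1743]
eef_rot: [0.732, 0.682, -0.0, -0.0]
contact_force: [0.5, -0.2, 0.4]
finger_gap: 0.82
```

```bash
python3 look.py w6;
```

```text
tcp [ 0.5576 -0.2495  0.1743] toolx yaw 85.9 gap 0.8201510103989551 [ 0.5 -0.2  0.4]
[103.  13.] ctr [402.2 -88.5] size [ 26. 139.] long yaw 175.9 z 0.03
[256. 138.] ctr [ 561.4 -217.1] size [ 8. 34.] long yaw 177.5 z 0.03
[279. 184.] ctr [ 570.5 -262.7] size [71. 50.] long yaw 45.4 z 0.03
[210. 195.] ctr [ 506.9 -276.4] size [ 8. 87.] long yaw 126.2 z 0.03
[301. 269.] ctr [ 596.  -371.3] size [35. 74.] long yaw 161.4 z 0.03
[199. 269.] ctr [ 482.2 -364.2] size [52.  5.] long yaw 40.6 z 0.03
[204. 295.] ctr [ 483.  -403.1] size [ 3. 38.] long yaw 131.7 z 0.03
[285. 296.] ctr [ 584.3 -411.5] size [38.  2.] long yaw 40.8 z 0.03
```

View pics/w6.png

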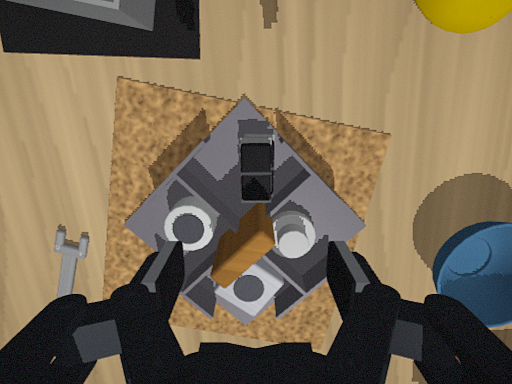

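Pad1 rests on pad0 at (256,168), and the spares are in place. Next is pad2.

>>> step_arm(
  commands=[
    [[2, 2, 3], [0, 0, -0.14], 0],
    [[4, 6, 3], [0, 0, -0.28], 0],
    [[6, 10, 3], [0, 0, -0.42], 0],
    [[8, 15, 3], [0, 0, -0.42], 0],
    [[8.5, 20, 3], [0, 0, -0.42], 0],
    [[8.5, 25, 3], [0, 0, -0.42], 0],
    [[8.5, 30, 1], [0, 0, -0.42], 0],
    [[8.5, 35.4, -1], [0, 0, -0.42], 0],
  ],
)

```text
clock: 19.55
ee_pos: [0.6435, 0.0923, 0.1683]
eef_rot: [0.858, 0.514, 0.001, 0.001]
contact_force: [0.3, -0.2, -0.8]
finger_gap: 1.001
```

>>> step_arm(
  commands=[
    [[0, 0, 0], [0, 0, 0], 0],
    [[0, 0, 0], [0, 0, 0], 0],
  ],
)

```text
clock: 19.75
ee_pos: [0.6427, 0.0912, 0.1673]
eef_rot: [0.857, 0.515, -0.0, 0.0]
contact_force: [-0.1, 0.1, 0.8]
finger_gap: 1.001
```

```bash
python3 look.py w7;python3 - <<'E'
from h import *
for n in ('scene','side'):
    ctrl.read_camera(n); print(n,[(np.round(r['xy']),round(r['confidence'],2)) for r in ctrl.search_frame('pad1',n)])
E
```

```text
tcp [0.6427 0.0912 0.1673] toolx yaw 62.0 gap 1.0007273097992642 [-0.1  0.1  0.8]
[250. 158.] ctr [642.8 102.8] size [59. 30.] long yaw 61.0 z 0.018
[182. 295.] ctr [490.7 -11.7] size [146.  12.] long yaw 79.4 z 0.03
[ 96. 263.] ctr [427.4  80.2] size [  2. 112.] long yaw 165.0 z 0.03
[ 71. 305.] ctr [365.8  48.3] size [23.  2.] long yaw 75.1 z 0.03
scene [(array([257., 271.]), 0.67), (array([367., 231.]), 0.66), (array([195., 183.]), 0.63), (array([390., 264.]), 0.62), (array([197., 179.]), 0.53)]
side [(array([154., 219.]), 0.68), (array([309., 287.]), 0.64), (array([156., 204.]), 0.62), (array([262., 213.]), 0.6)]
```

>>> step_arm(
  commands=[
    [[0, 1.2, -4], [0, 0, -0.01], 0],
    [[0, 1.2, -8], [0, 0, -0.01], 0],
    [[0, 1.2, -12], [0, 0, -0.01], 0],
    [[0, 1.2, -15], [0, 0, -0.01], 0],
    [[0, 1.2, -17.5], [0, 0, -0.01], 0],
    [[0, 1.2, -19], [0, 0, -0.01], 0],
    [[0, 1.2, -19.5], [0, 0, -0.01], 0],
    [[0, 1.2, -19.5], [0, 0, -0.01], 0],
  ],
)

```text
clock: 20.8
ee_pos: [0.6433, 0.1017, -0.0277]
eef_rot: [0.861, 0.509, -0.0, -0.0]
contact_force: [-0.0, -0.5, 0.7]
finger_gap: 0.998
```

>>> step_arm(
  commands=[
    [[0, 0, 0], [0, 0, 0], 1],
    [[0, 0, 0], [0, 0, 0], 1],
    [[0, 0, 0], [0, 0, 0], 1],
    [[0, 0, 0], [0, 0, 0], 1],
    [[0, 0, 0], [0, 0, 0], 1],
    [[0, 0, 0], [0, 0, 0], 1],
  ],
)

```text
clock: 21.4
ee_pos: [0.6439, 0.1024, -0.0266]
eef_rot: [0.86, 0.51, 0.001, 0.0]
contact_force: [-0.6, -0.8, 6.4]
finger_gap: 0.358
```

>>> step_arm(
  commands=[
    [[0, 0, 3], [0, 0, 0], 1],
    [[0, 0, 8], [0, 0, 0], 1],
    [[0, 0, 13], [0, 0, 0], 1],
    [[-1, -3, 18], [0, 0, 0.14], 1],
    [[-2, -8, 20], [0, 0, 0.28], 1],
    [[-4, -13, 20], [0, 0, 0.42], 1],
    [[-6, -18, 20], [0, 0, 0.42], 1],
    [[-7, -23, 20], [0, 0, 0.42], 1],
  ],
)

```text
clock: 22.2
ee_pos: [0.5765, -0.1101, 0.1728]
eef_rot: [0.735, 0.678, 0.0, 0.0]
contact_force: [0.7, -1.0, -1.2]
finger_gap: 0.357
```

>>> step_arm(
  commands=[
    [[-0.5, -4, 0], [0, 0, 0], 1],
    [[-1, -8, 0], [0, 0, 0], 1],
    [[-1.5, -12.2, -3], [0, 0, 0], 1],
    [[-1.5, -12.2, -7], [0, 0, 0], 1],
    [[-1.5, -12.2, -11], [0, 0, 0], 1],
    [[-1.5, -12.2, -14], [0, 0, 0], 1],
    [[-1.5, -12.2, -15.5], [0, 0, 0], 1],
    [[-1.5, -12.2, -15.5], [0, 0, 0], 1],
  ],
)

```text
clock: 23.0
ee_pos: [0.5614, -0.2301, 0.0152]
eef_rot: [0.735, 0.678, -0.001, -0.002]
contact_force: [-0.1, -0.3, -1.0]
finger_gap: 0.358
```

>>> step_arm(
  commands=[
    [[0, 0, 0], [0, 0, 0], 1],
    [[0, 0, 0], [0, 0, 0], 0.5],
    [[0, 0, 0], [0, 0, 0], 0.5],
    [[0, 0, 0], [0, 0, 0], 0.5],
    [[0, 0, 1], [0, 0, 0], 0.5],
    [[0, 0, 4], [0, 0, 0], 0.5],
    [[0, 0, 9], [0, 0, 0], 0.3],
    [[0, 0, 15], [0, 0, 0], 0],
  ],
)

```text
clock: 23.8
ee_pos: [0.5622, -0.2306, 0.159]
eef_rot: [0.735, 0.678, -0.0, -0.001]
contact_force: [0.4, -0.6, 0.1]
finger_gap: 0.817
```

```bash
python3 look.py w8;python3 - <<'E'
from h import *
z=np.load('w8.npz');P=z['P'];im=z['im']
for lo_,hi_,nm in ((.046,.075,'top pad'),(.083,.1,'handle')):
    m=(P[...,2]>lo_)&(P[...,2]<hi_)&(P[...,1]>-.38)&(P[...,1]<-.18)&(P[...,0]>.45)&(P[...,0]<.65)
    k,l,st,c=cv2.connectedComponentsWithStats(m.astype(np.uint8))
    for i in range(1,k):
        if st[i,4]>200: print(nm,st[i,4],cv2.minAreaRect((P[l==i][:,:2]*1000).astype(np.float32)),np.median(P[l==i][:,2]))
E
```

```text
tcp [ 0.5622 -0.2306  0.159 ] toolx yaw 85.4 gap 0.8170720360247757 [ 0.4 -0.6  0.1]
[141.  24.] ctr [470.6 -86.3] size [43.  9.] long yaw 63.3 z 0.03
[306. 185.] ctr [ 616.3 -254.8] size [ 6. 92.] long yaw 131.1 z 0.03
[206. 217.] ctr [ 507.6 -276.6] size [ 3. 86.] long yaw 130.8 z 0.03
[280. 212.] ctr [ 580.1 -279. ] size [76. 23.] long yaw 19.0 z 0.03
[193. 292.] ctr [ 481.  -362.4] size [52. 10.] long yaw 40.3 z 0.03
[302. 291.] ctr [ 597.2 -373.8] size [32. 70.] long yaw 163.9 z 0.03
[202. 317.] ctr [ 483.4 -403.7] size [ 3. 37.] long yaw 131.6 z 0.03
[284. 318.] ctr [ 583.4 -412.3] size [37.  3.] long yaw 40.5 z 0.03
top pad 2086 ((564.8161010742188, -232.87611389160156), (62.97907257080078, 31.50676727294922), 85.53721618652344) 0.0545227270997041
top pad 814 ((536.8113403320312, -310.6150207519531), (70.83690643310547, 19.164226531982422), 25.007179260253906) 0.06156014664070039
handle 1752 ((540.8858642578125, -318.5250549316406), (69.34304809570312, 21.61455726623535), 40.55093765258789) 0.09040064547352272
```

View pics/w8.png

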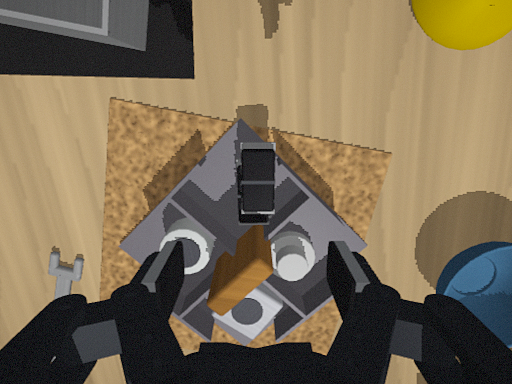

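All three pads are in the scrap bay as a stack at (257,180), slightly towards the spout, and the spares are in place. Now I grasp the handle at (0.541, -0.319), yaw 40.6°.

>>> step_arm(
  commands=[
    [[0, 0, 2], [0, 0, -0.14], 0],
    [[-0.7, -3, 2], [0, 0, -0.28], 0],
    [[-1.4, -6, 2], [0, 0, -0.42], 0],
    [[-2.1, -8.9, 2], [0, 0, -0.56], 0],
    [[-2.1, -8.9, 2], [0, 0, -0.7], 0],
    [[-2.1, -8.9, 2], [0, 0, -0.782], 0],
    [[-2.1, -8.9, 2], [0, 0, -0.782], 0],
    [[-2.1, -8.9, 2], [0, 0, -0.782], 0],
  ],
)

```text
clock: 24.65
ee_pos: [0.5419, -0.3198, 0.1776]
eef_rot: [0.938, 0.348, 0.0, 0.0]
contact_force: [-0.0, 0.2, 0.9]
finger_gap: 1.0
```

>>> step_arm(
  commands=[
    [[0, 0, -4], [0, 0, 0], 0],
    [[0, 0, -8], [0, 0, 0], 0],
    [[0, 0, -11], [0, 0, 0], 0],
    [[0, 0, -13.5], [0, 0, 0], 0],
    [[0, 0, -15], [0, 0, 0], 0],
    [[0, 0, -15.7], [0, 0, 0], 0],
    [[0, 0, -15.7], [0, 0, 0], 0],
  ],
)

```text
clock: 25.35
ee_pos: [0.5418, -0.3196, 0.0198]
eef_rot: [0.938, 0.347, -0.0, -0.0]
contact_force: [0.2, 0.6, -0.6]
finger_gap: 0.997
```

>>> step_arm(
  commands=[
    [[0, 0, 0], [0, 0, 0], 1],
    [[0, 0, 0], [0, 0, 0], 1],
    [[0, 0, 0], [0, 0, 0], 1],
    [[0, 0, 0], [0, 0, 0], 1],
    [[0, 0, 0], [0, 0, 0], 1],
    [[0, 0, 0], [0, 0, 0], 1],
    [[0, 0, 0], [0, 0, 0], 1],
  ],
)

```text
clock: 26.05
ee_pos: [0.5417, -0.3196, 0.0208]
eef_rot: [0.938, 0.347, -0.0, -0.0]
contact_force: [-2.3, 2.4, 6.0]
finger_gap: 0.251
```

Gripped. I compute the tilt trajectory about the spout.

```bash
python3 - <<'E'
import plan
from plan import *
plan.H=17.8
ph=np.radians(75);d=np.array([np.cos(ph),np.sin(ph)]);S=np.r_[np.array([.421,-.003])-.038*d,.115]
p0,_=tcp(S,ph,0,0);print('level tcp',p0.round(4))
q=np.array([-.55,.67,1.71,0,.76,.31])
for t in range(0,64,4):
    p,Ro=tcp(S,ph,np.radians(t),0);q,e=ik(p,Ro,q);print(t,((p-p0)*100).round(1),(np.radians(t)*np.array([-np.sin(ph),np.cos(ph)])).round(3),q.round(2),round(e,4))
E
```

```text
[ 0.54172156 -0.31963838  0.02084508] [ 9.38018798e-01  3.46584356e-01 -3.36128326e-05 -1.29262782e-04] 0.2514974063075605 [-2.26627967  2.41817805  5.98486652]
level tcp [ 0.3746 -0.1763  0.1288]
0 [0. 0. 0.] [-0.  0.] [-0.47  0.24  2.14  0.    0.77  0.58] 0.0
4 [0.  0.1 1. ] [-0.067  0.018] [-0.41  0.22  2.14 -0.1   0.78  0.71] 0.0
8 [0.1 0.3 2. ] [-0.135  0.036] [-0.35  0.2   2.14 -0.19  0.81  0.83] 0.0
12 [0.2 0.6 2.9] [-0.202  0.054] [-0.29  0.19  2.13 -0.28  0.84  0.95] 0.0
16 [0.2 0.9 3.8] [-0.27   0.072] [-0.23  0.18  2.13 -0.37  0.88  1.06] 0.0
20 [0.3 1.3 4.8] [-0.337  0.09 ] [-0.16  0.18  2.12 -0.44  0.92  1.17] 0.0
24 [0.5 1.7 5.6] [-0.405  0.108] [-0.1   0.19  2.11 -0.51  0.98  1.26] 0.0
28 [0.6 2.2 6.5] [-0.472  0.126] [-0.04  0.2   2.1  -0.56  1.03  1.35] 0.0
32 [0.7 2.8 7.3] [-0.539  0.145] [ 0.02  0.21  2.09 -0.61  1.09  1.42] 0.0
36 [0.9 3.4 8. ] [-0.607  0.163] [ 0.07  0.23  2.08 -0.65  1.15  1.49] 0.0
40 [1.1 4.1 8.8] [-0.674  0.181] [ 0.13  0.26  2.07 -0.69  1.22  1.55] 0.0
44 [1.3 4.8 9.4] [-0.742  0.199] [ 0.18  0.29  2.05 -0.72  1.28  1.61] 0.0
48 [ 1.5  5.5 10.1] [-0.809  0.217] [ 0.22  0.32  2.03 -0.74  1.34  1.66] 0.0
52 [ 1.7  6.3 10.6] [-0.877  0.235] [ 0.26  0.36  2.02 -0.76  1.4   1.7 ] 0.0
56 [ 1.9  7.1 11.1] [-0.944  0.253] [ 0.3   0.4   2.   -0.78  1.46  1.74] 0.0
60 [ 2.1  8.  11.6] [-1.012  0.271] [ 0.34  0.44  1.98 -0.8   1.52  1.78] 0.0
```

>>> step_arm(
  commands=[
    [[0, 0, 1], [0, 0, 0], 1],
    [[0, 0, 3], [0, 0, 0], 1],
    [[0, 0, 6], [0, 0, 0], 1],
    [[0, 0, 9], [0, 0, 0], 1],
    [[0, 0, 12], [0, 0, 0], 1],
    [[0, 0, 14], [0, 0, 0], 1],
    [[0, 0, 15], [0, 0, 0], 1],
    [[0, 0, 15], [0, 0, 0], 1],
  ],
)

```text
clock: 26.85
ee_pos: [0.5421, -0.32, 0.171]
eef_rot: [0.938, 0.347, 0.0, 0.001]
contact_force: [0.4, -0.3, -7.4]
finger_gap: 0.254
```

>>> step_arm(
  commands=[
    [[-1, 0.8, 0], [0, 0, -0.03], 1],
    [[-3, 2.5, 0], [0, 0, -0.06], 1],
    [[-5.5, 4.7, 0], [0, 0, -0.1], 1],
    [[-8, 6.9, 0], [0, 0, -0.14], 1],
    [[-10.5, 9, 0], [0, 0, -0.185], 1],
    [[-13, 11.2, 0], [0, 0, -0.185], 1],
    [[-15.5, 13.3, 0], [0, 0, -0.185], 1],
    [[-16.7, 14.3, 0], [0, 0, -0.185], 1],
  ],
)

```text
clock: 27.65
ee_pos: [0.3707, -0.1743, 0.1683]
eef_rot: [0.966, 0.259, -0.002, -0.002]
contact_force: [-0.4, 0.1, -7.8]
finger_gap: 0.251
```

>>> step_arm(
  commands=[
    [[0, 0, -1], [0, 0, 0], 1],
    [[0, 0, -2.5], [0, 0, 0], 1],
    [[0, 0, -4], [0, 0, 0], 1],
    [[0, 0, -4], [0, 0, 0], 1],
    [[0, 0, -4], [0, 0, 0], 1],
  ],
)

```text
clock: 28.15
ee_pos: [0.375, -0.177, 0.1296]
eef_rot: [0.966, 0.258, -0.0, -0.0]
contact_force: [0.8, 0.4, -7.5]
finger_gap: 0.249
```

```bash
python3 - <<'E'
from h import *
s=ctrl.read_state();print(s['ee_pos'],s['eef_rot'],s['finger_gap'])
im,d,p,M=cam('scene');P=cloud(d,p,M)
im2,d2,p2,M2=cam('side')
b=(cv2.cvtColor(im,cv2.COLOR_BGR2HSV)[...,1]>80)&(P[...,2]>.15)&(P[...,2]<.215)&(P[...,0]<.55)&(P[...,0]>.33)&(abs(P[...,1])<.1)
print(cv2.minAreaRect((P[b][:,:2]*1000).astype(np.float32)))
cv2.imwrite('pics/s2.png',np.hstack([cv2.resize(im[120:260,180:340],(400,350)),cv2.resize(im2[190:350,140:323],(400,350))]))
E
```

```text
[ 0.3749528  -0.177007    0.12962089] [ 9.66048110e-01  2.58361511e-01 -4.65623013e-04 -4.01757209e-04] 0.24899068999604562
((427.97308349609375, -38.080657958984375), (58.617431640625, 111.24678802490234), 9.414495468139648)
```

View pics/s2.png

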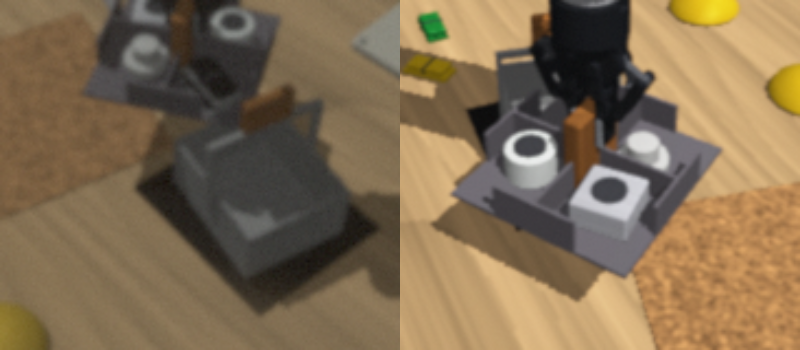

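The spout corner is over the near half of the pail, clear of the bail, and the stack is intact. I tip to 60° in two stages.

>>> step_arm(
  commands=[
    [[0, 0.1, 1], [-0.067, 0.018, 0], 1],
    [[0.1, 0.3, 2], [-0.135, 0.036, 0], 1],
    [[0.2, 0.6, 2.9], [-0.202, 0.054, 0], 1],
    [[0.2, 0.9, 3.8], [-0.27, 0.072, 0], 1],
    [[0.3, 1.3, 4.8], [-0.337, 0.09, 0], 1],
    [[0.5, 1.7, 5.6], [-0.405, 0.108, 0], 1],
    [[0.6, 2.2, 6.5], [-0.472, 0.126, 0], 1],
    [[0.7, 2.8, 7.3], [-0.539, 0.145, 0], 1],
  ],
)

```text
clock: 29.05
ee_pos: [0.3829, -0.1482, 0.2042]
eef_rot: [0.929, 0.248, -0.137, 0.24]
contact_force: [0.1, 1.0, -8.0]
finger_gap: 0.25
```

>>> step_arm(
  commands=[
    [[0.2, 0.6, 0.7], [-0.068, 0.018, 0], 1],
    [[0.4, 1.3, 1.5], [-0.135, 0.036, 0], 1],
    [[0.6, 2, 2.1], [-0.203, 0.054, 0], 1],
    [[0.8, 2.7, 2.8], [-0.27, 0.072, 0], 1],
    [[1, 3.5, 3.3], [-0.338, 0.09, 0], 1],
    [[1.2, 4.3, 3.8], [-0.405, 0.108, 0], 1],
    [[1.4, 5.2, 4.3], [-0.473, 0.126, 0], 1],
    [[1.4, 5.2, 4.3], [-0.473, 0.126, 0], 1],
  ],
)

```text
clock: 29.85
ee_pos: [0.3972, -0.0952, 0.2452]
eef_rot: [0.837, 0.224, -0.249, 0.433]
contact_force: [0.4, -2.3, -7.9]
finger_gap: 0.25
```

```bash
cat > pour.py <<'E'
from h import *
import sys
s=ctrl.read_state();print(s['ee_pos'],s['eef_rot'],s['finger_gap'],s['contact_force'].round(1),s['joint_positions'].round(2))
im,d,p,M=cam('scene');im2,d2,p2,M2=cam('side');im3,_,_,_=cam('wrist')
cv2.imwrite('pics/%s.png'%sys.argv[1],np.hstack([cv2.resize(im[120:260,180:340],(267,350)),cv2.resize(im2[170:330,130:313],(267,350)),cv2.resize(im3,(266,350))]))
E
python3 pour.py s3
```

```text
[ 0.39717084 -0.09520178  0.24522321] [ 0.83679659  0.22440218 -0.24892545  0.4329564 ] 0.2501959254529124 [ 0.4 -2.3 -7.9] [ 0.34  0.44  1.98 -0.8   1.52  1.77]
```

View pics/s3.png

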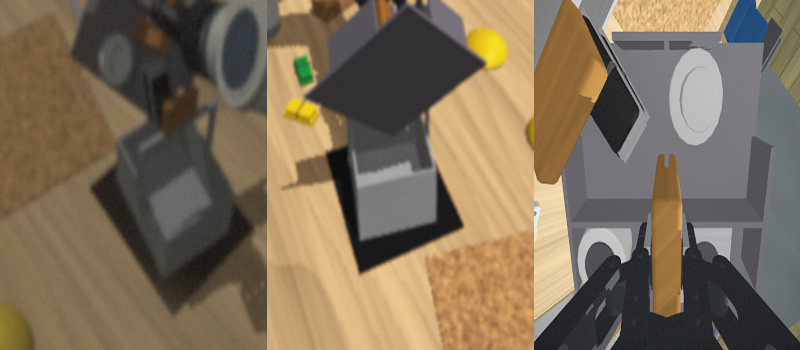

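The pail is still empty. The pad stack at wrist-view (615,90) has slid forward and is wedged against the bail's grip plate at (570,110). I back the tray off 2 cm from the bail so the stack can slide down.

>>> step_arm(
  commands=[
    [[-0.15, -0.5, 0], [0, 0, 0], 1],
    [[-0.25, -1, 0], [0, 0, 0], 1],
    [[-0.4, -1.5, 0], [0, 0, 0], 1],
    [[-0.5, -1.9, 0], [0, 0, 0], 1],
    [[-0.5, -1.9, 0], [0, 0, 0], 1],
    [[-0.5, -1.9, 0], [0, 0, 0], 1],
    [[-0.5, -1.9, 0], [0, 0, 0], 1],
  ],
)

```text
clock: 30.7
ee_pos: [0.391, -0.1157, 0.2461]
eef_rot: [0.837, 0.224, -0.25, 0.433]
contact_force: [0.6, -0.9, -3.9]
finger_gap: 0.247
```

```bash
python3 pour.py s4
```

```text
[ 0.3909825  -0.11571819  0.24612027] [ 0.83660322  0.22360746 -0.24971824  0.43328461] 0.24722916719478386 [ 0.6 -0.9 -3.9] [ 0.31  0.42  2.   -0.82  1.5   1.77]
```

View pics/s4.png

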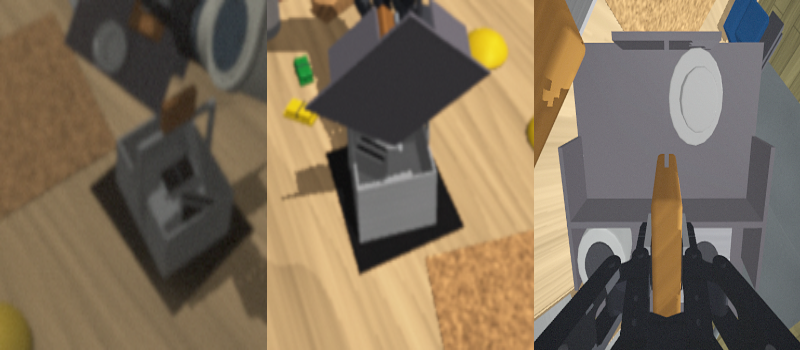

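The pads dropped. The scrap bay is empty in the wrist view, and the pads show inside the pail at scene-crop (180,190). I level the tray along the reverse path.

>>> step_arm(
  commands=[
    [[-0.2, -0.9, 0], [0.068, -0.018, 0], 1],
    [[-0.4, -1.7, -0.5], [0.135, -0.036, 0], 1],
    [[-0.6, -2.5, -1], [0.203, -0.054, 0], 1],
    [[-0.8, -3.2, -1.5], [0.27, -0.072, 0], 1],
    [[-1, -4, -2.2], [0.338, -0.09, 0], 1],
    [[-1.2, -4.6, -2.8], [0.405, -0.108, 0], 1],
    [[-1.4, -5.2, -3.5], [0.473, -0.126, 0], 1],
    [[-1.5, -6, -4], [0.54, -0.145, 0], 1],
  ],
)

```text
clock: 31.65
ee_pos: [0.375, -0.1759, 0.2059]
eef_rot: [0.938, 0.251, -0.121, 0.209]
contact_force: [0.5, -0.9, -5.6]
finger_gap: 0.25
```

>>> step_arm(
  commands=[
    [[-0.1, -0.4, -0.8], [0.068, -0.018, 0], 1],
    [[-0.2, -0.8, -1.5], [0.135, -0.036, 0], 1],
    [[-0.3, -1.2, -2.3], [0.203, -0.054, 0], 1],
    [[-0.3, -1.5, -3], [0.27, -0.072, 0], 1],
    [[-0.4, -1.8, -4], [0.338, -0.09, 0], 1],
    [[-0.5, -2, -5], [0.405, -0.108, 0], 1],
    [[-0.5, -2.2, -6], [0.472, -0.126, 0], 1],
    [[-0.5, -2.2, -6], [0.472, -0.126, 0], 1],
  ],
)

```text
clock: 32.45
ee_pos: [0.369, -0.1984, 0.1451]
eef_rot: [0.966, 0.257, -0.002, -0.002]
contact_force: [-1.0, -0.5, -4.9]
finger_gap: 0.251
```

```bash
python3 - <<'E'
from h import *
s=ctrl.read_state();Rm=R.from_quat(s['eef_rot']);print(s['ee_pos'],s['finger_gap'],'toolz',Rm.apply([0,0,1]),'yaw x',np.degrees(np.arctan2(*Rm.apply([1,0,0])[1::-1])))
Rt=R.from_euler('z',40.6,degrees=True)*R.from_euler('x',np.pi);print('turn',(Rt*Rm.inv()).as_rotvec(),'shift cm',(np.array([.5417,-.3196,.0208])-s['ee_pos'])*100)
E
```

```text
[ 0.36896245 -0.19843097  0.14506381] 0.251051897503158 toolz [-0.00410341  0.00219929 -0.99998916] yaw x 29.817649083282316
turn [-0.00180669 -0.00429825  0.18819205] shift cm [ 17.27375453 -12.1169034  -12.42638095]
```

>>> step_arm(
  commands=[
    [[2, -1.4, 0], [0, 0, 0.04], 1],
    [[5, -3.5, 0], [0, 0, 0.08], 1],
    [[8.5, -6, 0], [0, 0, 0.12], 1],
    [[12, -8.4, 0], [0, 0, 0.16], 1],
    [[15, -10.5, 0], [0, 0, 0.188], 1],
    [[17.3, -12.1, 0], [0, 0, 0.188], 1],
    [[17.3, -12.1, -2], [0, 0, 0.188], 1],
    [[17.3, -12.1, -4], [0, 0, 0.188], 1],
  ],
)

```text
clock: 33.25
ee_pos: [0.5444, -0.3187, 0.1059]
eef_rot: [0.937, 0.348, -0.001, 0.001]
contact_force: [-0.6, 0.9, -4.6]
finger_gap: 0.249
```

>>> step_arm(
  commands=[
    [[0, 0, -2], [0, 0, 0], 1],
    [[0, 0, -4], [0, 0, 0], 1],
    [[0, 0, -5.5], [0, 0, 0], 1],
    [[0, 0, -6.8], [0, 0, 0], 1],
    [[0, 0, -7.6], [0, 0, 0], 1],
    [[0, 0, -8], [0, 0, 0], 1],
    [[0, 0, -8.2], [0, 0, 0], 1],
    [[0, 0, -8.2], [0, 0, 0], 1],
  ],
)

```text
clock: 34.05
ee_pos: [0.544, -0.319, 0.0244]
eef_rot: [0.938, 0.348, -0.0, 0.0]
contact_force: [0.1, -0.2, -5.4]
finger_gap: 0.249
```

>>> step_arm(
  commands=[
    [[0, 0, -0.2], [0, 0, 0], 1],
    [[0, 0, -0.35], [0, 0, 0], 1],
    [[0, 0, -0.35], [0, 0, 0], 1],
    [[0, 0, -0.35], [0, 0, 0], 1],
  ],
)

```text
clock: 34.45
ee_pos: [0.544, -0.319, 0.0209]
eef_rot: [0.938, 0.348, 0.0, 0.0]
contact_force: [0.8, -0.1, -4.1]
finger_gap: 0.248
```

>>> step_arm(
  commands=[
    [[0, 0, 0], [0, 0, 0], 0.5],
    [[0, 0, 0], [0, 0, 0], 0],
    [[0, 0, 0], [0, 0, 0], 0],
    [[0, 0, 0], [0, 0, 0], 0],
    [[0, 0, 0], [0, 0, 0], 0],
    [[0, 0, 4], [0, 0, 0], 0],
    [[0, 0, 9], [0, 0, 0], 0],
    [[0, 0, 14], [0, 0, 0], 0],
  ],
)

```text
clock: 35.25
ee_pos: [0.5432, -0.3185, 0.1616]
eef_rot: [0.938, 0.348, -0.001, -0.001]
contact_force: [1.1, -1.0, -0.5]
finger_gap: 1.001
```

>>> step_arm(
  commands=[
    [[0, 0, 5], [0, 0, 0], 0],
    [[-2, 3, 9], [0, 0, 0], 0],
    [[-4, 7, 12], [0, 0, 0], 0],
    [[-4, 7, 12], [0, 0, 0], 0],
    [[-4, 7, 12], [0, 0, 0], 0],
  ],
)

```text
clock: 35.75
ee_pos: [0.504, -0.2483, 0.2822]
eef_rot: [0.937, 0.348, 0.001, 0.001]
contact_force: [0.7, 0.1, 0.4]
finger_gap: 0.996
```

```bash
python3 - <<'E'
from h import *
s=ctrl.read_state();print(s['ee_pos'],s['clock'])
im,d,p,M=cam('wrist');P=cloud(d,p,M);im1,d1,p1,M1=cam('scene');P1=cloud(d1,p1,M1);im2,_,_,_=cam('side')
def box(P,c,z0,z1,r=.16):
    m=(P[...,2]>z0)&(P[...,2]<z1)&(abs(P[...,0]-c[0])<r)&(abs(P[...,1]-c[1])<r);return P[m]
Q=box(P,(.541,-.319),.083,.1,.1);print('handle',cv2.minAreaRect((Q[:,:2]*1000).astype(np.float32)),np.percentile(Q[:,2],[5,95]))
Q=box(P1,(.421,-.003),.14,.22,.12);Q=Q[Q[:,2]>.165];print('plate',cv2.minAreaRect((Q[:,:2]*1000).astype(np.float32)),Q[:,2].max())
Q=box(P1,(.421,-.003),.07,.095,.13);print('rim z',np.percentile(Q[:,2],[5,50,95]),cv2.minAreaRect((Q[:,:2]*1000).astype(np.float32)))
cv2.imwrite('pics/fin.png',np.hstack([cv2.resize(im,(400,300)),cv2.resize(im1[110:270,170:380],(400,300))]))
E
```

```text
[ 0.50400152 -0.24825384  0.28215349] 35.75
handle ((543.7620849609375, -320.23529052734375), (69.55191040039062, 22.439464569091797), 40.8348274230957) [0.08664825 0.09167868]
plate ((420.5856628417969, -2.0894546508789062), (16.28851890563965, 64.68141174316406), 76.7845687866211) 0.20254220516457466
rim z [0.07118997 0.0791683  0.08443604] ((419.6471252441406, -3.7338790893554688), (174.16432189941406, 152.89678955078125), 74.97309875488281)
```

View pics/fin.png

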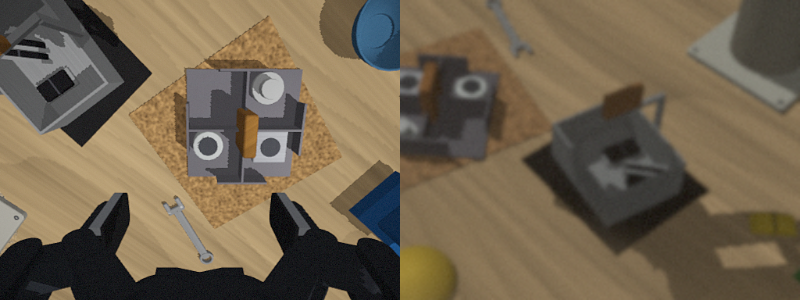

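>>> step_arm(
  commands=[
    [[-2, 2, 4], [0, 0, 0], 0],
    [[-5, 5, 7], [0, 0, 0], 0],
    [[-8, 8, 7], [0, 0, 0], 0],
    [[-11, 11, 7], [0, 0, 0], 0],
    [[-12, 14, 7], [0, 0, 0], 0],
    [[-12, 14, 7], [0, 0, 0], 0],
    [[-12, 14, 7], [0, 0, 0], 0],
  ],
)

```text
clock: 36.6
ee_pos: [0.3842, -0.1091, 0.35]
eef_rot: [0.937, 0.348, -0.001, -0.0]
contact_force: [-0.9, -0.4, -0.1]
finger_gap: 1.001
```

```bash
python3 - <<'E'
from h import *
s=ctrl.read_state();im,d,p,M=cam('wrist');P=cloud(d,p,M)
yaw=np.radians(75);c=np.array([.4205,-.003])
x=(P[...,0]-c[0])*np.cos(yaw)+(P[...,1]-c[1])*np.sin(yaw);y=-(P[...,0]-c[0])*np.sin(yaw)+(P[...,1]-c[1])*np.cos(yaw)
m=(abs(x)<.079)&(abs(y)<.064)&(im.max(2)<70)&(P[...,2]<.14)
k,l,st,cc=cv2.connectedComponentsWithStats(m.astype(np.uint8))
for i in range(1,k):
    if st[i,4]>60: print(st[i,4],cc[i].round(),'pail xy mm',(x[l==i].mean()*1000).round(),(y[l==i].mean()*1000).round(),'z',np.nanpercentile(P[l==i][:,2],[5,50,95]).round(3))
v,u=np.nonzero((abs(x)<.1)&(abs(y)<.09)&(P[...,2]<.25));print(u.min(),u.max(),v.min(),v.max())
cv2.imwrite('pics/pail.png',cv2.resize(im[v.min():v.max(),u.min():u.max()],None,fx=2.5,fy=2.5,interpolation=2)[:600,:800])
E
```

```text
1111 [175.  42.] pail xy mm 71.0 18.0 z [0.018 0.039 0.079]
185 [176.  70.] pail xy mm 44.0 41.0 z [0.008 0.037 0.039]
755 [213. 108.] pail xy mm -28.0 30.0 z [0.021 0.023 0.024]
133 300 0 163
```

View pics/pail.png

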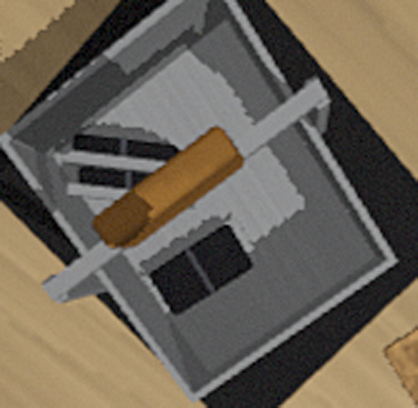

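All three pads are inside the pail: one flat, two resting together near the far wall. The tray is level on its mat with the spares in place. I hand in.

```bash
python3 -c "
from workcell import ctrl
print(ctrl.job_done(), ctrl.read_state()['clock'])"
```

```text
the job is handed in; nothing more can be done
the job is handed in; nothing more can be done
```

I finished the job and handed it in at about 37 s of simulated time; the hand-in gives no verdict.

**What I did:** I lifted the pail off its hook and stood it on the rubber mat. I found two worn pads on the bench and stacked them on the one already in the scrap bay. I then tipped the tray to 60° over the pail and set it back on its cork mat.

**Last checks:**
- **Pads:** all three are inside the pail in the final close-up, one lying flat and two leaning together. The scrap bay was empty after the pour. The arm was clear of everything when I handed in.
- **Pail:** its centre is within a few mm of the mat's.
- **Tray:** the handle is within about 3 mm and 0.5° of where it stood at the start. The filter, block and hub are each in their own bay.
- **Not measured:** I did not re-measure the two yellow domes, but the arm never went near them.

**What went wrong or disagreed:**
- **Finger length:** the real fingertips sit about 30 mm behind the reported tool point. The first grip on the pail closed above its plate, so I corrected for this from then on.
- **Pour:** the pads first wedged against the pail's grip plate. Moving the tray back 2 cm freed them and they dropped in.
- **Third pad:** it landed about 16 mm nearer the spout than I intended, but still within the bay.

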